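# Shake collector's coins out on the tray and set the magnifier over them

## Robot

A 6-joint arm with a two-finger parallel gripper is mounted at the origin on the work surface. World frame = base frame: x ahead of the robot, y to its left, z up, the work surface at z = 0. Lengths are in mm, angles in rad, forces in N, time in s.
With the tool pointing down it reaches from about 275 to 1000 mm from the base axis. Payload 8.4 kg.
Tool frame: the origin (TCP) lies at the very end of the fingers, on their centre line; the grasp point (between the pads) lies 19 mm behind it; z points along the fingers, y is the line along which they close (so a half turn about z gives the same grasp; the last joint's range is limited). The gripper opens to 85 mm and grips with 20 to 120 N. Pads are 22 mm wide; open, the fingers measure 114 mm over their backs; the gripper's body (76 mm by 85 mm) begins 54 mm behind the grasp point. The pads swing forward as they close: fully open they stand 13 mm farther back than shut.
Start: joints at [-1.262, 0.353, 1.633, -0, 1.155, -0.002], TCP at [191.136, -595.059, 231.281] pointing down, gripper open.
Joint ranges: [-2.63, 2.63], [-0.92, 2.1], [0.06, 2.66], [-1.3, 4.44], [0, 2.69], [-3.02, 3.02]. Speed limits (rad/s): [2.22, 2.22, 2.79, 3.14, 3.14, 3.14].

## Interface

Orientations are given as [roll, pitch, yaw] about the fixed x, y, z axes, in that order (R = Rz(yaw) Ry(pitch) Rx(roll)).
In Python, from rig import telemetry, imaging, r gives the robot as it stands. The module is installed in compiled form; this text tells all that it offers.
- The arm moves only by the tool step_arm, never from a script. Its argument "moves" is a list of rows, each a list of 3 entries, a list of its own where there are three numbers: the turn, a rotation vector about the tool's x, y, z scaled (see below), then the shift along the tool's x, y, z scaled (see below), then the opening, from -1 (shut) to 1 (fully open). A call has 1 to 8 rows; each row is the pose to reach, as a shift and turn from the pose commanded when the call began, along the tool's axes at that moment; what a row does not reach only later rows make up. The controller multiplies each number of a shift by 200 mm and each number of a turn by 45 degrees. A row lasts 1/10 s, in which the tool goes at most 50 mm and 8.59 degrees, less where a joint would pass 70% of its speed; a pose out of reach is approached as far as the arm can. A call with a number of a shift or a turn outside -1 to 1 is refused whole. A call with a gripper value outside its range is refused whole. The fingers move at their own pace and stop on an object; "squeeze" is the grip in N (left out, the last holds). Time passes only in rows, so rows that repeat a pose let the fingers close. It gives the time, the measured TCP pose, the force, the opening and the grip force at its end, in the units of the state.
- telemetry.sense(): the state, without advancing time (a new reading comes with each control period).
- imaging.grab_frame(name): name is "scene" or "top" or "wrist"; returns the picture (400x640x3 uint8, red, green, blue); there is no depth.
- imaging.calibration(name): a dict with "fx", "fy", "cx", "cy" (pixels), "cam_to_world" (4x4, takes a point from camera to world coordinates). Camera axes: x right, y up, looking along -z (the intrinsics and any distortion apply to the point x, -y, -z); pixel columns grow to the right and rows downward; lengths in mm; the calibration is good to about 2 mm. A picture is of the moment at which its call begins: read the wrist's pose just before it. calibration takes no time and is no camera call; for the wrist camera it gives the pose at the moment of the call.
- r.sign_off(): hands the job in; it is judged then, once.
Trained networks look in the newest picture that a camera, given by its name, has taken for a name from the list of things; names that differ only in an ending like _2 or _b are one class to them, and where a whole thing is asked for, a point or a joint stands for the part that bears it (a point fixed in the world has none). Each returns a list of dicts, best first, with "conf" (0 to 1); they miss things now and then, are a little off and sometimes report something else, mostly with a low value. They report only what shows in the picture. A call takes as long as a camera call.
- imaging.recognise(camera, name): "extent" ([left, top, width, height] in pixels, round what is visible of it).
- imaging.mark_of(camera, name): "xy" ([column, row] in pixels: a listed point, or the origin of a listed thing).
The state is a dict: "clock": time; "qpos": joint angles; "qvel": joint speeds; "joint_efforts": joint torques, N m; "eef_pos": TCP position; "tcp_rot": TCP orientation; "contact_force": force on the tool from outside, world axes, zero at the start; "wrist_torque": the same for the moment, N m; "opening": opening from 0.0 (shut) to 1.0 (fully open); "grasp_force": force on a finger pad.
Only numpy, scipy, OpenCV 4.12 (cv2) and the standard library are available. Lean on these libraries where they do the work, as an engineer would, in place of code of your own. Each camera call takes 0.05 s, during which the arm holds its last target. There are 200 camera calls.

## Task

Gather the thick brass collector's coins lying loose on the counter into the aluminium scoop with the ones already there, then lift the scoop by its grip and shake all the coins out evenly over the orange tray, so that they lie flat in a single layer with at least one in each of the tray's four marked fields. Put the empty scoop back upright on its rubber mat. Then swing the bench magnifier so that its lens is centred over the tray and tilt the lens level, leaving the mug, the brass weights and the calculator where they are.

Things in the scene. Friction and masses are not known exactly. Their poses are not given: they have to be found in the camera images.
- scoop: bright aluminium coin scoop, 182 mm long, 0.2 kg: a straight open-topped trough with an upright black grip at its back. Origin at the middle of the trough's underside; x points to the open mouth, z up. Trough inside: x from -73 (closed back) to +70 mm, 62 mm wide, floor and walls 3 mm thick, wall tops at z = 24 mm. Stands upright on the mat, mouth roughly to the robot's right (-y)
- scoop_grip (a point): where to take the scoop: in the grip's mid plane, 94 mm behind the scoop's origin and 64 mm above its underside. The grip is a plain upright slab, 36 mm along the scoop's x (-112 to -76), 14 mm thick along y, from z = 12 to 84 mm. Fingers close across it along the scoop's y
- scoop_mouth (a point): middle of the lower edge of the scoop's open mouth (no lip): 70 mm ahead of the scoop's origin, on the upper face of the trough floor. The metal is polished: coins start to slide when the scoop is tipped about 13 to 20 degrees mouth down, less when shaken. A coin that drops more than about 20 mm may land on its rim and stay standing
- mat: thin black rubber mat, 220 x 120 x 3 mm, fixed on the counter at the robot's left, where the scoop belongs; origin at the centre of its underside, x along its length (the scoop stands on it at the start with its x along the mat's x)
- tray: orange plastic coin tray, fixed on the counter near the middle: 120 mm (x) by 240 mm (y), 11 mm high, with walls 4 mm thick and a flat floor 4 mm thick (112 x 232 mm inside). Three dark lines across the floor at y = -58, 0 and +58 mm mark it off in four equal fields, each 58 mm along y. Origin at the centre of its underside; y along its length
- magnifier_swivel (a joint): swivel angle of the bench magnifier's arm about its column, rad; 0: the arm points along the -x of the magnifier's foot; positive swings it anticlockwise seen from above, so towards the robot's right. It starts parked to the right. Stays where it is left: stiff by 0.15 N m, range -1.7 to 1.7
- magnifier_head (a joint): tilt of the magnifier's lens head on the end of its arm, rad; 0: lens level; positive: the free edge with the tab is raised; it starts raised. Friction-held: stays where it is left; moving it takes about 1.5 N down or 4 N up at the tab. Range -0.5 to 1.2
- magnifier: bench magnifier: round cast foot 132 mm across and 26 mm high with an upright column, fixed to the counter behind the tray. Origin at the centre of its underside, on the column's axis, which is the swivel axis. The column's collar (34 mm across) tops out at 218 mm
- swivel_bar (a point): middle of the swivelling steel arm: a level bar 12 mm wide and 14 mm high at 200 mm above the counter, running straight out from the column; this point lies on the bar's axis, 75 mm from the column's axis. The bar is free for about 30 mm either side along its length
- tilt_hinge (a point): tilt axis of the lens head, at the end of the arm, 130 mm from the column's axis and 200 mm above the counter; the axis is level and square to the arm
- lens (a point): centre of the round lens (white rim 110 mm across, 14 mm thick), 85 mm from the tilt axis; with the lens level it is 215 mm from the column's axis
- lens_tab (a point): middle of the upper face of the small black tab on the lens rim's free edge (24 mm long, 16 mm wide, 8 mm thick), 152 mm from the tilt axis; it can be pressed down from above or pinched
- mug: speckled grey stoneware mug, 80 mm across, 92 mm high; a bystander. Origin at the centre of its underside
- weight_large: brass counterweight, round, 48 mm across and 65 mm high; a bystander. Origin at the centre of its underside
- weight_small: brass counterweight, round, 38 mm across and 52 mm high; a bystander. Origin at the centre of its underside
- calculator: flat grey calculator, 110 x 75 x 15 mm, lying in front of the tray; a bystander. Origin at the centre of its underside
- coin1: a thick brass-coloured collector's coin, a disc 28 mm across and 7 mm thick, 36 g; origin at its centre, z along its axis (either face may be up). Starts lying flat in the back half of the scoop
- coin2: a thick brass-coloured collector's coin, a disc 28 mm across and 7 mm thick, 36 g; origin at its centre, z along its axis (either face may be up). Starts lying flat in the back half of the scoop
- coin3: a thick brass-coloured collector's coin, a disc 28 mm across and 7 mm thick, 36 g; origin at its centre, z along its axis (either face may be up). Starts lying flat in the back half of the scoop
- coin4: a thick brass-coloured collector's coin, a disc 28 mm across and 7 mm thick, 36 g; origin at its centre, z along its axis (either face may be up). Starts lying flat in the back half of the scoop
- coin5: a thick brass-coloured collector's coin, a disc 28 mm across and 7 mm thick, 36 g; origin at its centre, z along its axis (either face may be up). Starts lying loose on the counter at the robot's right, or is absent
- coin6: a thick brass-coloured collector's coin, a disc 28 mm across and 7 mm thick, 36 g; origin at its centre, z along its axis (either face may be up). Starts lying loose on the counter at the robot's right, or is absent
- coin7: a thick brass-coloured collector's coin, a disc 28 mm across and 7 mm thick, 36 g; origin at its centre, z along its axis (either face may be up). Starts lying loose on the counter at the robot's right, or is absent
- coin8: a thick brass-coloured collector's coin, a disc 28 mm across and 7 mm thick, 36 g; origin at its centre, z along its axis (either face may be up). Starts lying loose on the counter at the robot's right, or is absent

How it is judged:
By the outcome, as a careful person would: the job done as asked, in the order asked, and still so for the second after the job is handed in, with the robot touching nothing.
Of coin5, coin6, coin7, coin8 only 2 to 4 are there at a start; the rules pass over those that are not, and their reading is None.
At some moment in a run one of scoop, coin5, coin6, coin7, coin8 may be knocked a few centimetres aside while the robot is not near it.
It also fails if it takes over 210 s, if anything falls off the work surface, if the arm or the gripper's body presses on something with over 40 N, if the wrist force passes 120 N, or if a joint passes its speed limit or range.

## Working session

There is one attempt and no reset: what is moved stays moved. The work goes in short steps, Python scripts to look and compute and a tool call to move; the robot and the scene stay as the last step left them, time stands still between calls to the robot, and variables do not carry over. Pictures are saved under pics/ and viewed, at most 14 in all, crops included, and the job is handed in when it is done.

Besides the shell and the picture viewer there is one more tool, called after ">>>" as name([rows], argument=value, ...), one row to a line, values as JSON. step_arm: Moves the arm, as the interface text tells. Its arguments: {"type":"object","properties":{"moves":{"type":"array"},"squeeze":{"type":"number"}},"required":["moves"]}

```bash
mkdir -p pics; cat > h.py <<'E'
from rig import telemetry, imaging, r
import numpy as np, cv2
from scipy.spatial.transform import Rotation as R
def px2w(cam,uv,z,c=None):
    c=c or imaging.calibration(cam); T=np.array(c["cam_to_world"])
    d=T[:3,:3]@np.array([(uv[0]-c["cx"])/c["fx"],-(uv[1]-c["cy"])/c["fy"],-1.0])
    return T[:3,3]+d*(z-T[2,3])/d[2]
def w2px(cam,p,c=None):
    c=c or imaging.calibration(cam); T=np.array(c["cam_to_world"])
    q=T[:3,:3].T@(np.array(p)-T[:3,3])
    return np.array([c["cx"]+c["fx"]*q[0]/-q[2],c["cy"]-c["fy"]*q[1]/-q[2]])
def snap(cam,f,s=1.25,crop=None):
    im=imaging.grab_frame(cam)
    o=im
    if crop: o=im[crop[1]:crop[3],crop[0]:crop[2]]
    o=cv2.resize(o,None,fx=s,fy=s,interpolation=cv2.INTER_CUBIC)
    cv2.imwrite('pics/'+f,o[:,:,::-1]); return im
E
python3 - <<'E'
from h import *
print(telemetry.sense()); 
print({k:imaging.calibration("top")[k] for k in("fx","fy","cx","cy")},imaging.calibration("top")["cam_to_world"],imaging.calibration("scene")["cam_to_world"])
snap("top","t0.png"); 
for n,z in [("scoop",3),("scoop_grip",67),("scoop_mouth",6),("mat",0),("tray",0),("magnifier",0),("lens",220),("lens_tab",250),("swivel_bar",207),("mug",0),("weight_large",0),("weight_small",0),("calculator",0),("coin1",3.5),("coin5",3.5)]:
    for m in imaging.mark_of("top",n)[:9]:
        print(n,round(m["conf"],2),np.round(m["xy"]),np.round(px2w("top",m["xy"],z)))
snap("scene","s0.png")
E
```

```text
{'clock': 0.0, 'qpos': array([-1.26241532e+00,  3.53639659e-01,  1.63413373e+00,  2.38335329e-05,
        1.15518517e+00, -2.36928566e-03]), 'qvel': array([ 4.73711210e-04,  3.59306994e-04, -4.08891249e-05,  5.54207702e-04,
       -8.22349897e-04,  6.28852078e-04]), 'joint_efforts': array([-1.60514264e-03, -6.05252767e+01, -3.42063868e+01,  2.18961586e-04,
        9.38079553e-03,  1.05249040e-05]), 'eef_pos': array([ 190.99081778, -594.60898324,  230.56715008]), 'tcp_rot': array([-3.14022680e+00, -2.50275687e-05,  3.10740633e-01]), 'contact_force': array([-0.234752  ,  0.12916944, -1.48863347]), 'wrist_torque': array([-0.00045961, -0.03389694,  0.02397636]), 'grasp_force': 0.0, 'opening': 0.9994770159723441}
{'fx': 378.64573637832876, 'fy': 378.64573637832876, 'cx': 315.0126013657027, 'cy': 195.47411975239194} [[-2.89250883e-02  9.95828068e-01 -8.65436161e-02  4.68991076e+02]
 [-9.99581462e-01 -2.87739678e-02  2.99337203e-03  1.65364109e+01]
 [ 4.90680658e-04  8.65939778e-02  9.96243566e-01  1.27167180e+03]
 [ 0.00000000e+00  0.00000000e+00  0.00000000e+00  1.00000000e+00]] [[-6.0815
[... 1157 characters left out ...]
oin1 0.5 [211. 219.] [510. 363.   4.]
coin1 0.49 [219. 214.] [527. 336.   4.]
coin1 0.48 [434. 208.] [ 524. -386.    4.]
coin1 0.45 [220. 203.] [563. 332.   4.]
coin1 0.42 [210. 203.] [563. 364.   4.]
coin1 0.41 [424. 221.] [ 484. -350.    4.]
coin1 0.4 [406. 214.] [ 509. -288.    4.]
coin1 0.26 [380. 128.] [ 802. -216.    4.]
coin5 0.6 [396. 235.] [ 440. -252.    4.]
coin5 0.5 [211. 219.] [510. 363.   4.]
coin5 0.49 [219. 214.] [527. 336.   4.]
coin5 0.48 [434. 208.] [ 524. -386.    4.]
coin5 0.45 [220. 203.] [563. 332.   4.]
coin5 0.42 [210. 203.] [563. 364.   4.]
coin5 0.41 [424. 221.] [ 484. -350.    4.]
coin5 0.4 [406. 214.] [ 509. -288.    4.]
coin5 0.26 [380. 128.] [ 802. -216.    4.]
```

View pics/t0.png

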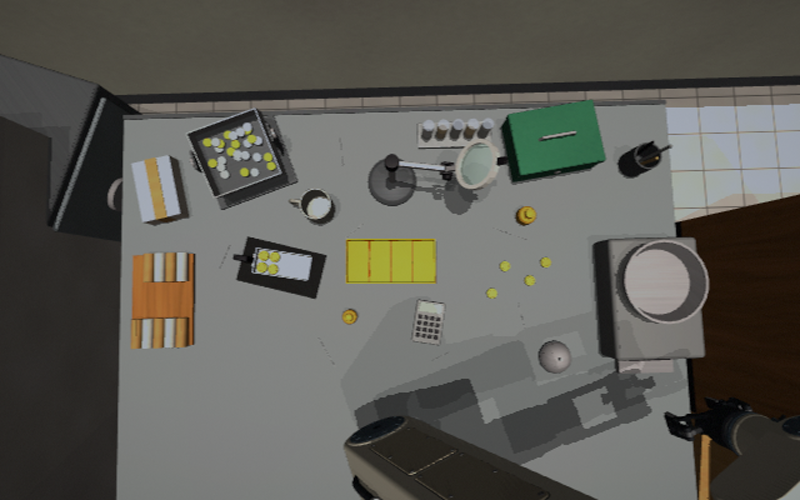

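View pics/s0.png

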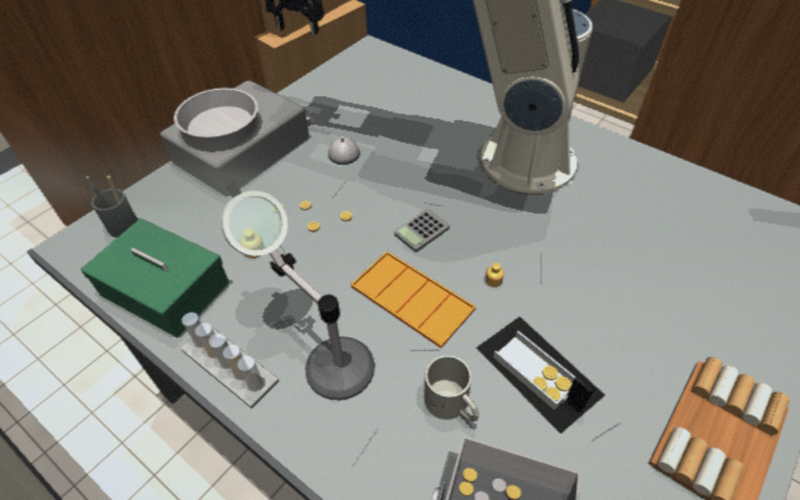

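Top view: the scoop with 4 coins is on the mat at about (224,210) original px, the tray at (313,209), and 4 loose coins at about (394,235), (404,213), (424,224) and (437,210). The magnifier is parked to the right. Next I'll refine these positions by colour.

```bash
cat >> h.py <<'E'
def blobs(im,lo,hi,amin):
    hsv=cv2.cvtColor(im,cv2.COLOR_RGB2HSV); m=cv2.inRange(hsv,lo,hi)
    n,l,s,c=cv2.connectedComponentsWithStats(m); 
    return [(s[i],c[i],(l==i).astype(np.uint8)) for i in range(1,n) if s[i][4]>=amin]
def coins(im=None,z=3.5):
    im=imaging.grab_frame("top") if im is None else im
    return [(s[4],np.round(c),np.round(px2w("top",c,z),1)) for s,c,_ in blobs(im,(15,110,100),(35,255,255),12) if s[4]<120]
def goto(p,rpy):
    """shift and turn (units of move rows) from the current pose to p, rpy"""
    s=telemetry.sense(); A=R.from_euler("xyz",s["tcp_rot"]); B=R.from_euler("xyz",rpy)
    return np.round(A.inv().apply(np.array(p)-s["eef_pos"])/200,4), np.round((A.inv()*B).as_rotvec(degrees=True)/45,4)
E
python3 - <<'E'
from h import *
im=imaging.grab_frame("top"); np.save("t.npy",im)
for a in coins(im): print(*a)
hsv=cv2.cvtColor(im,cv2.COLOR_RGB2HSV)
for p in [(313,209),(394,235),(436,210),(300,200),(300,260),(235,212),(240,230),(311,145)]: print(p,hsv[p[1],p[0]])
E
```

```text
26 [181. 108.] [895.1 463.9   3.5]
46 [200. 109.] [886.7 397.9   3.5]
37 [165. 114.] [875.4 517.1   3.5]
22 [177. 115.] [869.3 477.3   3.5]
73 [186. 117.] [859.7 445.8   3.5]
76 [215. 129.] [817.5 345.9   3.5]
41 [170. 130.] [817.3 502.5   3.5]
37 [195. 137.] [789.8 415.2   3.5]
99 [215. 205.] [557.6 348.6   3.5]
52 [436. 209.] [ 520.5 -391.6    3.5]
52 [404. 212.] [ 513.4 -281.9    3.5]
99 [213. 214.] [526.2 354.8   3.5]
51 [423. 224.] [ 473.4 -346.1    3.5]
50 [393. 234.] [ 441.8 -242.8    3.5]
14 [127. 249.] [419.1 640.5   3.5]
104 [279. 253.] [390.9 136.7   3.5]
(313, 209) [ 24 181 161]
(394, 235) [ 32 136 173]
(436, 210) [ 30 155 166]
(300, 200) [ 30 176 167]
(300, 260) [ 45   4 131]
(235, 212) [110  28 185]
(240, 230) [10 26 29]
(311, 145) [30  6 43]
```

```bash
python3 - <<'E'
from h import *
im=np.load("t.npy")
def rect(m,z):
    c=max(cv2.findContours(m,0,2)[0],key=cv2.contourArea)
    p=np.array([px2w("top",q[0],z)[:2] for q in c],np.float32)
    return cv2.minAreaRect(p)
for s,c,m in blobs(im,(10,100,60),(40,255,255),600):
    if 270<c[0]<360: print("tray",s,c,rect(m,11))
for s,c,m in blobs(im,(0,0,0),(180,255,60),300):
    if 180<c[0]<275 and 180<c[1]<240: print("mat",s,c,rect(cv2.morphologyEx(m,cv2.MORPH_CLOSE,np.ones((15,15))),3))
for s,c,m in blobs(im,(95,15,140),(130,70,255),100): print("alu",s,c,rect(m,6))
for cam,n,z in [("scene","tray",0),("scene","scoop",3),("scene","scoop_grip",67),("scene","scoop_mouth",6),("scene","mat",0),("scene","magnifier",0),("scene","swivel_bar",200),("scene","mug",0),("scene","weight_large",0),("scene","weight_small",0),("scene","coin5",3.5)]:
    if n=="tray": imaging.grab_frame("scene")
    for m in imaging.mark_of(cam,n)[:9 if n=="coin5" else 1]: print(n,round(m["conf"],2),np.round(m["xy"]),np.round(px2w(cam,m["xy"],z)))
E
```

```text
tray [ 277  191   72   36 2588] [312.44513138 208.52472952] ((535.432861328125, 22.446792602539062), (237.4207763671875, 116.71803283691406), 88.34525299072266)
mat [ 187  190   74   49 1364] [223.8643695  215.56818182] ((529.7300415039062, 327.6485595703125), (239.99842834472656, 119.6078872680664), 75.01514434814453)
alu [619  83  21  21 403] [629.72952854  93.10918114] ((901.2217407226562, -1078.555908203125), (69.6828842163086, 70.67304229736328), 88.35197448730469)
alu [560  85  29  21 563] [573.74777975  94.95737123] ((899.6851806640625, -886.2423706054688), (94.5086441040039, 70.60089111328125), 88.3534164428711)
alu [590  84  29  21 550] [603.67090909  94.01818182] ((900.2584838867188, -989.1275634765625), (94.30081939697266, 70.63716888427734), 88.35352325439453)
alu [532  86  27  21 511] [545.11741683  95.77690802] ((899.0008544921875, -787.2830200195312), (86.78073120117188, 70.56456756591797), 88.3532943725586)
alu [184  98  17  14 100] [191.92 104.59] ((903.3111572265625, 424.03887939453125), (22.518299102783203, 65.28620147705078), 33.246673583984375)
alu [621 105  19  
[... 1453 characters left out ...]
763671875), (141.19976806640625, 66.93704986572266), 80.2168197631836)
tray 0.68 [328. 239.] [539.  24.   0.]
scoop 0.74 [426. 295.] [531. 308.   3.]
scoop_grip 0.77 [463. 308.] [548. 395.  67.]
scoop_mouth 0.59 [404. 276.] [520. 240.   6.]
mat 0.98 [430. 299.] [533. 321.   0.]
magnifier 0.93 [273. 293.] [747.  14.   0.]
swivel_bar 0.64 [242. 229.] [744. -53. 200.]
mug 0.59 [357. 319.] [681. 212.  -0.]
weight_small 0.76 [397. 226.] [394. 145.   0.]
coin5 0.67 [446. 318.] [556. 372.   4.]
coin5 0.55 [278. 171.] [ 434. -245.    4.]
coin5 0.42 [436. 297.] [523. 331.   4.]
coin5 0.41 [251. 178.] [ 501. -288.    4.]
coin5 0.4 [449. 309.] [532. 368.   4.]
coin5 0.37 [245. 165.] [ 475. -340.    4.]
```

```bash
python3 - <<'E'
from h import *
print(goto([442,-243,180],[np.pi,0,-0.17])); print(goto([442,-243,180],telemetry.sense()["tcp_rot"]))
E
```

```text
(array([ 1.7326, -1.2925,  0.2563]), array([0.    , 0.    , 0.6121]))
(array([ 1.7326, -1.2925,  0.2563]), array([0., 0., 0.]))
```

>>> step_arm([
  [[0,0,0],[0.2,-0.15,0.03],0.0],
  [[0,0,0],[0.4,-0.3,0.06],0.0],
  [[0,0,0],[0.6,-0.45,0.09],0.0],
  [[0,0,0],[0.8,-0.6,0.12],0.0],
  [[0,0,0],[0.866,-0.646,0.128],0.0],
  [[0,0,0],[0.866,-0.646,0.128],0.0],
], squeeze=30)

```text
clock: 2.1
eef_pos: [317.7, -417.0, 205.5]
tcp_rot: [-3.141, -0.0, 0.314]
contact_force: [0.1, -0.3, -0.1]
opening: 0.499
grasp_force: 0.0
```

>>> step_arm([
  [[0,0,0.15],[0.2,-0.15,0.03],0.0],
  [[0,0,0.3],[0.4,-0.3,0.06],0.0],
  [[0,0,0.45],[0.6,-0.45,0.09],0.0],
  [[0,0,0.6],[0.8,-0.6,0.12],0.0],
  [[0,0,0.612],[0.866,-0.646,0.128],0.0],
  [[0,0,0.612],[0.866,-0.646,0.128],0.0],
  [[0,0,0.612],[0.866,-0.646,0.128],0.0],
])

```text
clock: 2.8
eef_pos: [441.9, -244.0, 180.2]
tcp_rot: [3.141, -0.0, -0.169]
contact_force: [-0.6, -0.5, 0.2]
opening: 0.496
grasp_force: 0.0
```

```bash
python3 - <<'E'
from h import *
s=telemetry.sense(); print(s["eef_pos"],s["tcp_rot"],s["opening"],s["clock"])
c=imaging.calibration("wrist"); im=snap("wrist","w1.png"); np.save("w.npy",im)
print(np.round(c["cam_to_world"],3),c["fx"])
for s,cc,_ in blobs(im,(15,90,80),(38,255,255),200): print(s,cc,px2w("wrist",cc,5,c))
E
```

```text
[ 441.87162141 -244.00693121  180.20946371] [ 3.14098187e+00 -3.72840297e-05 -1.68634024e-01] 0.4956523401005582 2.8
[[-1.69000e-01  9.37000e-01  3.07000e-01  5.21187e+02]
 [-9.86000e-01 -1.61000e-01 -5.20000e-02 -2.56897e+02]
 [ 0.00000e+00 -3.12000e-01  9.50000e-01  3.21792e+02]
 [ 0.00000e+00  0.00000e+00  0.00000e+00  1.00000e+00]] 343.21791496358617
[    0    36   157   162 18666] [ 69.46801671 119.231919  ] [534.59307068 -30.97755922   5.        ]
[458  47  32  35 872] [473.2912844   63.88876147] [ 519.91400679 -390.50446353    5.        ]
[332  79  32  33 813] [347.80442804  94.82656827] [ 513.03155459 -280.75505834    5.        ]
[409 113  31  31 751] [424.19174434 128.01198402] [ 472.90034373 -344.90712156    5.        ]
[304 165  30  29 658] [318.55775076 179.3100304 ] [ 441.89626977 -242.3485522     5.        ]
```

View pics/w1.png

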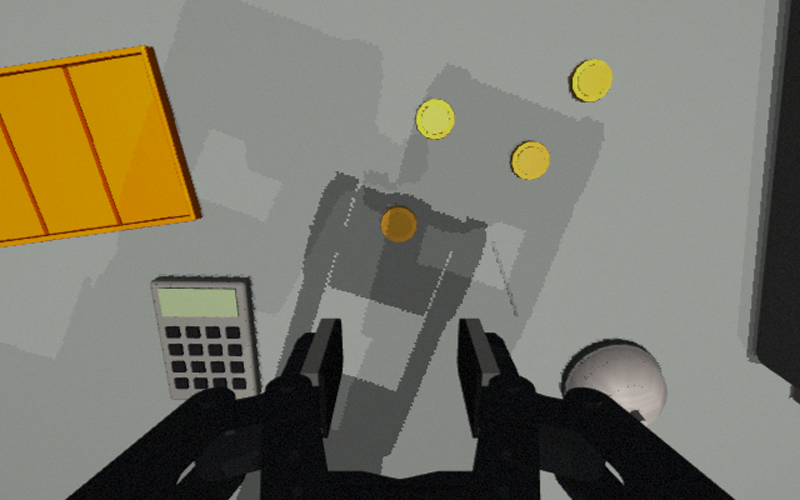

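Wrist picture: four loose coins show clearly at about (399,223), (435,118), (530,160) and (592,80) in the scaled view. The positions agree with the top camera to about 2 mm, so I'll pick the first one.

>>> step_arm([
  [[0,0,0],[0,-0.007,0.25],0.0],
  [[0,0,0],[0,-0.007,0.5],0.0],
  [[0,0,0],[0,-0.007,0.75],0.0],
  [[0,0,0],[0,-0.007,0.84],0.0],
  [[0,0,0],[0,-0.007,0.88],0.0],
  [[0,0,0],[0,-0.007,0.885],0.0],
  [[0,0,0],[0,-0.007,0.885],0.0],
])

```text
clock: 3.55
eef_pos: [442.7, -242.8, 4.1]
tcp_rot: [3.141, -0.002, -0.171]
contact_force: [-0.5, 0.1, 0.1]
opening: 0.495
grasp_force: 0.0
```

>>> step_arm([
  [[0,0,0],[0,0,0],-1],
  [[0,0,0],[0,0,0],-1],
  [[0,0,0],[0,0,0],-1],
  [[0,0,0],[0,0,0],-1],
  [[0,0,0],[0,0,0],-1],
  [[0,0,0],[0,0,0],-1],
])

```text
clock: 4.15
eef_pos: [443.1, -242.5, 4.7]
tcp_rot: [3.14, -0.003, -0.169]
contact_force: [-2.3, -2.5, 6.2]
opening: 0.295
grasp_force: 29.1
```

>>> step_arm([
  [[0,0,0],[0,0,-0.1],-1],
  [[0,0,0],[0,0,-0.35],-1],
  [[0,0,0],[0,0,-0.6],-1],
  [[0,0,0],[-0.02,-0.2,-0.8],-1],
  [[0,0,0],[-0.05,-0.45,-0.85],-1],
  [[0,0,0],[-0.08,-0.7,-0.88],-1],
  [[0,0,0],[-0.11,-0.93,-0.88],-1],
])

```text
clock: 4.85
eef_pos: [452.6, -57.3, 181.5]
tcp_rot: [-3.141, -0.005, -0.171]
contact_force: [1.9, -0.7, 0.3]
opening: 0.288
grasp_force: 29.6
```

>>> step_arm([
  [[0,0,0],[-0.03,-0.25,0],-1],
  [[0,0,0],[-0.06,-0.5,0],-1],
  [[0,0,0],[-0.09,-0.75,0],-1],
  [[0,0,0],[-0.11,-0.95,0],-1],
])

```text
clock: 5.25
eef_pos: [462.1, 134.9, 180.3]
tcp_rot: [-3.14, -0.002, -0.169]
contact_force: [0.8, -0.4, -0.7]
opening: 0.29
grasp_force: 29.6
```

>>> step_arm([
  [[0,0,0],[-0.03,-0.25,0],-1],
  [[0,0,0],[-0.06,-0.5,0],-1],
  [[0,0,0],[-0.1,-0.75,0],-1],
  [[0,0,0],[-0.11,-0.8,0],-1],
  [[0,0,0],[-0.11,-0.8,0],-1],
  [[0,0,0],[-0.11,-0.8,0],-1],
])

```text
clock: 5.85
eef_pos: [467.2, 293.0, 179.4]
tcp_rot: [3.141, -0.0, -0.169]
contact_force: [-0.5, -1.1, -0.1]
opening: 0.289
grasp_force: 29.6
```

```bash
python3 - <<'E'
from h import *
s=telemetry.sense(); print(s["eef_pos"],s["tcp_rot"],s["opening"],s["grasp_force"],s["clock"])
c=imaging.calibration("wrist"); im=snap("wrist","w2.png"); np.save("w.npy",im)
for n,z in [("scoop",3),("scoop_grip",67),("scoop_mouth",6),("mat",0)]:
    for m in imaging.mark_of("wrist",n)[:1]: print(n,m["conf"],m["xy"],px2w("wrist",m["xy"],z,c))
for s,cc,_ in blobs(im,(15,90,80),(38,255,255),200): print(s,cc,px2w("wrist",cc,10,c))
E
```

```text
[467.22202699 293.02218106 179.36193861] [ 3.14123413e+00 -1.98470694e-04 -1.69116054e-01] 0.2891283329238379 29.614410996437073 5.85
scoop 0.8 [290.8, 110.7] [533.55928869 308.50198902   3.        ]
scoop_grip 0.92 [152.1, 114.7] [550.31679075 401.50668575  67.        ]
scoop_mouth 0.74 [368.4, 113.0] [520.04166806 240.58651399   6.        ]
[  479     0   161   142 19887] [556.10836225  64.78262181] [532.6880194   80.24530008  10.        ]
[ 207   73   67   35 1731] [240.00924321  90.59214327] [557.69492086 347.7157219   10.        ]
[210 113  33  31 790] [226.37594937 127.96582278] [528.97412363 367.28380223  10.        ]
[245 113  31  32 778] [260.01285347 128.73650386] [523.24312671 337.93220986  10.        ]
[ 477  207   47   48 1590] [499.23584906 231.33207547] [386.95813995 128.82559787  10.        ]
[ 293  243   54   58 2526] [319.65716548 272.48178939] [371.97138721 310.04609091  10.        ]
[  37  292   56   71 2013] [ 65.48683557 327.2757079 ] [352.70552881 592.43807763  10.        ]
[   0  300   38   71 1436] [ 14.41225627 340.36559889] [345.96546337 654.49066858  10.        ]
```

View pics/w2.png

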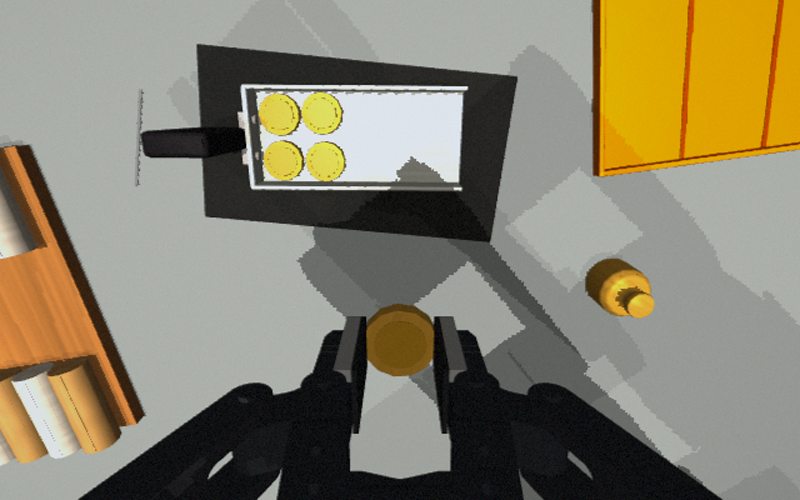

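Wrist picture: the coin is held between the pads. The scoop has 4 coins in its back half at about (280-325, 113-160), the grip is at (190,142) and the mouth edge is at x≈462. Scoop origin ≈ (533,309), yaw ≈ -100.7°. I'll lower the coin into the front half.

>>> step_arm([
  [[0,0,0],[0.235,-0.075,0.1],-1],
  [[0,0,0],[0.235,-0.075,0.3],-1],
  [[0,0,0],[0.235,-0.075,0.55],-1],
  [[0,0,0],[0.235,-0.075,0.7],-1],
  [[0,0,0],[0.235,-0.075,0.77],-1],
  [[0,0,0],[0.235,-0.075,0.795],-1],
  [[0,0,0],[0.235,-0.075,0.795],-1],
])

```text
clock: 6.8
eef_pos: [516.7, 300.3, 20.3]
tcp_rot: [-3.142, 0.0, -0.17]
contact_force: [-0.3, 0.6, -0.9]
opening: 0.289
grasp_force: 49.8
```

>>> step_arm([
  [[0,0,0],[0,0,0],-0.1],
  [[0,0,0],[0,0,0],-0.1],
  [[0,0,0],[0,0,0],-0.1],
  [[0,0,0],[0,0,-0.2],-0.1],
  [[0,0,0],[0,0,-0.45],-0.1],
  [[0,0,0],[0,0,-0.7],-0.1],
  [[0,0,0],[-0.2,0.05,-0.79],-0.1],
])

```text
clock: 7.5
eef_pos: [481.0, 299.8, 184.3]
tcp_rot: [-3.134, -0.01, -0.171]
contact_force: [0.2, 1.5, -0.1]
opening: 0.448
grasp_force: 0.0
```

```bash
python3 - <<'E'
from h import *
s=telemetry.sense(); print(s["eef_pos"],s["opening"],s["clock"])
c=imaging.calibration("wrist"); im=snap("wrist","w3.png"); 
for s,cc,_ in blobs(im,(15,90,80),(38,255,255),200): print(s,cc,px2w("wrist",cc,10,c))
for a in coins(): print(*a)
print("next",goto([473,-345,180],[np.pi,0,-.17]))
print([px2w("wrist",(a/1.25,b/1.25),3,imaging.calibration("wrist"))[:2] for a,b in []])
E
```

```text
[480.97501899 299.80901726 184.27313909] 0.4481311907484279 7.5
[  485     0   155   156 20535] [561.18621865  74.02882883] [539.31863961  80.826667    10.        ]
[255  91  32  32 784] [270.73086735 106.77040816] [555.59405108 333.11923389  10.        ]
[222  92  33  32 801] [237.91510612 107.79650437] [559.74460304 362.15992086  10.        ]
[225 128  32  31 738] [240.70325203 142.9701897 ] [528.9760426  367.19455525  10.        ]
[258 129  31  31 724] [273.1878453  143.73480663] [523.20181046 337.89777867  10.        ]
[299 129  30  31 716] [313.38268156 144.18854749] [516.50156965 301.57456725  10.        ]
[  0 193  13  31 212] [  3.95283019 211.39622642] [503.59074431 613.10153967  10.        ]
[ 485  219   46   48 1521] [506.72912558 243.33136095] [386.3113414  128.32936013  10.        ]
[  0 254  25  46 274] [ 10.01094891 278.49635036] [432.6521911  640.15333572  10.        ]
[  56  301   52   69 1842] [ 82.24809989 334.75841477] [352.97770171 591.65406409  10.        ]
[   2  308   54   70 1716] [ 28.91375291 343.56293706] [351.7023397  655.55230059  10.        ]
26 [181. 108.] [895.1 463.9   3.5]
46 [200. 109.] [886.7 397.9   3.5]
38 [165. 114.] [875.7 517.2   3.5]
22 [177. 115.] [869.3 477.3   3.5]
73 [186. 117.] [859.7 445.8   3.5]
76 [215. 129.] [817.5 345.9   3.5]
41 [170. 130.] [817.3 502.5   3.5]
39 [195. 137.] [790.4 415.2   3.5]
103 [215. 205.] [557.6 349.4   3.5]
52 [436. 209.] [ 520.5 -391.6    3.5]
52 [404. 212.] [ 513.4 -281.9    3.5]
96 [214. 214.] [526.9 354.    3.5]
48 [229. 216.] [516.9 302.7   3.5]
51 [423. 224.] [ 473.4 -346.1    3.5]
20 [127. 247.] [424.9 641.1   3.5]
102 [279. 253.] [390.9 136.9   3.5]
next (array([5.3970e-01, 3.1678e+00, 1.1000e-03]), array([-0.0033, -0.0026,  0.0008]))
[]
```

View pics/w3.png

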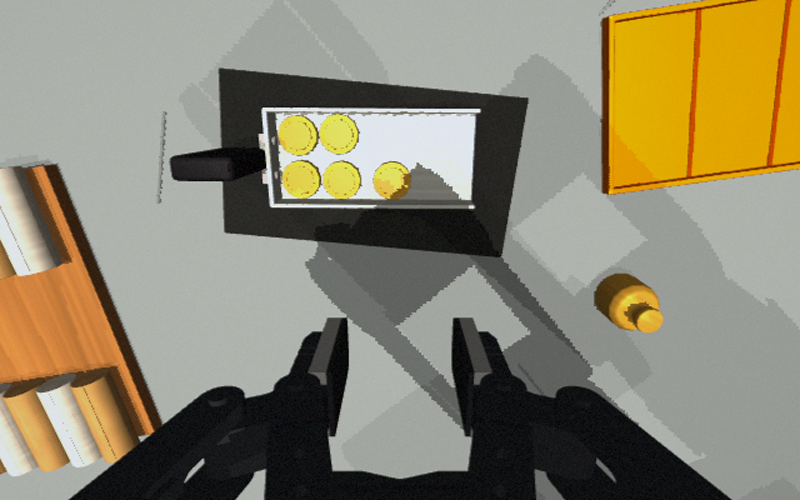

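Picture: the fifth coin lies flat in the trough at (392,180). Next coin.

>>> step_arm([
  [[0,0,0],[0.04,0.25,0],0],
  [[0,0,0],[0.085,0.5,0],0],
  [[0,0,0],[0.125,0.74,0],0],
  [[0,0,0],[0.17,0.98,0],0],
])

```text
clock: 8.0
eef_pos: [475.2, 96.8, 178.0]
tcp_rot: [3.142, -0.0, -0.169]
contact_force: [1.5, -0.1, 0.0]
opening: 0.498
grasp_force: 0.0
```

>>> step_arm([
  [[0,0,0],[0.04,0.25,0],0],
  [[0,0,0],[0.085,0.5,0],0],
  [[0,0,0],[0.125,0.74,0],0],
  [[0,0,0],[0.17,0.98,0],0],
])

```text
clock: 8.4
eef_pos: [475.7, -102.5, 178.1]
tcp_rot: [3.142, -0.0, -0.17]
contact_force: [1.3, -0.1, -0.9]
opening: 0.504
grasp_force: 0.0
```

>>> step_arm([
  [[0,0,0],[0.04,0.25,0],0],
  [[0,0,0],[0.085,0.5,0],0],
  [[0,0,0],[0.125,0.74,0],0],
  [[0,0,0],[0.17,0.98,0],0],
])

```text
clock: 8.8
eef_pos: [476.0, -301.6, 177.9]
tcp_rot: [3.142, -0.0, -0.17]
contact_force: [0.8, 0.8, -0.1]
opening: 0.505
grasp_force: 0.0
```

>>> step_arm([
  [[0,0,0],[0.03,0.22,0],0],
  [[0,0,0],[0.03,0.228,0],0],
  [[0,0,0],[0.03,0.228,0],0],
  [[0,0,0],[0.03,0.228,0],0],
])

```text
clock: 9.2
eef_pos: [474.3, -344.4, 177.6]
tcp_rot: [-3.141, 0.001, -0.17]
contact_force: [-0.3, -0.3, 0.4]
opening: 0.496
grasp_force: 0.0
```

```bash
cat >> h.py <<'E'
def look():
    s=telemetry.sense(); print(np.round(s["eef_pos"],1),np.round(s["tcp_rot"],3),round(s["opening"],3),round(s["grasp_force"],1),s["clock"])
    for a in coins(): 
        if a[2][0]<600 and a[2][1]<600: print(*a)
    c=imaging.calibration("wrist"); im=imaging.grab_frame("wrist")
    for s,cc,_ in blobs(im,(15,90,80),(38,255,255),200): 
        if s[4]<2000: print("w",s[2:],np.round(cc),np.round(px2w("wrist",cc,5,c),1))
    return im
E
python3 - <<'E'
from h import *
look(); print("next",goto([473,-345,3.5],[np.pi,0,-.17]))
E
```

```text
[ 474.3 -344.4  177.6] [-3.141e+00  1.000e-03 -1.700e-01] 0.496 0.0 9.2
100 [215. 205.] [557.7 348.4   3.5]
55 [436. 209.] [ 520.4 -391.9    3.5]
53 [404. 213.] [ 513.2 -282.1    3.5]
99 [213. 214.] [526.2 354.8   3.5]
46 [229. 217.] [516.4 302.    3.5]
40 [424. 224.] [ 472.  -347.1    3.5]
103 [279. 253.] [390.9 136.8   3.5]
w [ 31  32 775] [363. 122.] [ 520.  -390.3    5. ]
w [ 31  30 729] [246. 150.] [ 513.2 -281.     5. ]
w [ 30  29 663] [322. 181.] [ 473.  -344.8    5. ]
next (array([-0.007 ,  0.0068,  0.8721]), array([-0.0005,  0.0006,  0.0019]))
```

>>> step_arm([
  [[0,0,0],[-0.006,0.004,0.25],0.0],
  [[0,0,0],[-0.006,0.004,0.5],0.0],
  [[0,0,0],[-0.006,0.004,0.75],0.0],
  [[0,0,0],[-0.006,0.004,0.84],0.0],
  [[0,0,0],[-0.006,0.004,0.87],0.0],
  [[0,0,0],[-0.006,0.004,0.872],0.0],
  [[0,0,0],[-0.006,0.004,0.872],-0.2],
])

```text
clock: 10.0
eef_pos: [474.4, -346.1, 5.0]
tcp_rot: [3.141, -0.002, -0.169]
contact_force: [-0.3, -0.9, 0.3]
opening: 0.398
grasp_force: 0.0
```

>>> step_arm([
  [[0,0,0],[0,0,0],-1],
  [[0,0,0],[0,0,0],-1],
  [[0,0,0],[0,0,0],-1],
  [[0,0,0],[0,0,0],-1],
  [[0,0,0],[0,0,-0.1],-1],
  [[0,0,0],[0,0,-0.35],-1],
  [[0,0,0],[0,0,-0.6],-1],
  [[0,0,0],[0,-0.12,-0.8],-1],
])

```text
clock: 10.8
eef_pos: [478.1, -324.4, 167.6]
tcp_rot: [3.139, -0.004, -0.172]
contact_force: [1.8, -0.1, -0.5]
opening: 0.001
grasp_force: 0.0
```

>>> step_arm([
  [[0,0,0],[-0.01,-0.25,-0.04],-1],
  [[0,0,0],[-0.03,-0.5,-0.08],-1],
  [[0,0,0],[-0.04,-0.75,-0.08],-1],
  [[0,0,0],[-0.055,-0.99,-0.08],-1],
])

```text
clock: 11.2
eef_pos: [500.4, -123.7, 181.3]
tcp_rot: [3.141, -0.003, -0.171]
contact_force: [0.0, -0.5, -0.1]
opening: 0.0
grasp_force: 0.0
```

>>> step_arm([
  [[0,0,0],[-0.01,-0.25,0],-1],
  [[0,0,0],[-0.03,-0.5,0],-1],
  [[0,0,0],[-0.04,-0.75,0],-1],
  [[0,0,0],[-0.055,-0.99,0],-1],
])

```text
clock: 11.6
eef_pos: [522.9, 73.9, 180.9]
tcp_rot: [-3.141, -0.002, -0.17]
contact_force: [1.0, -0.8, 0.2]
opening: -0.001
grasp_force: 0.0
```

>>> step_arm([
  [[0,0,0],[-0.01,-0.25,0],-1],
  [[0,0,0],[-0.03,-0.5,0],-1],
  [[0,0,0],[-0.04,-0.75,0],-1],
  [[0,0,0],[-0.055,-0.99,0],-1],
  [[0,0,0],[-0.06,-0.99,0],-1],
  [[0,0,0],[-0.06,-0.99,0],-1],
  [[0,0,0],[-0.06,-0.99,0],-1],
])

```text
clock: 12.3
eef_pos: [544.0, 268.2, 180.0]
tcp_rot: [3.141, -0.0, -0.17]
contact_force: [-0.1, 0.3, 0.0]
opening: -0.0
grasp_force: 0.0
```

```bash
python3 - <<'E'
from h import *
look(); print("next",goto([545,294,20],[np.pi,0,-.17]))
E
```

```text
[544.  268.2 180. ] [ 3.141 -0.    -0.17 ] -0.0 0.0 12.3
53 [436. 209.] [ 520.4 -391.9    3.5]
51 [403. 213.] [ 513.2 -281.7    3.5]
54 [437. 227.] [ 463.4 -390.5    3.5]
95 [279. 253.] [391.3 136.5   3.5]
w [  62   27 1325] [234. 181.] [556.2 349.6   5. ]
w [ 30  29 648] [221. 212.] [527.6 369.2   5. ]
w [ 30  29 651] [252. 213.] [521.8 339.2   5. ]
w [ 30  29 647] [291. 213.] [515.1 302.5   5. ]
w [  41   52 1417] [475. 304.] [379.8 127.8   5. ]
w [  42   42 1004] [ 67. 379.] [357.8 599.9   5. ]
w [ 36  36 757] [ 15. 385.] [359.6 663.7   5. ]
next (array([-0.019 , -0.1302,  0.7999]), array([ 0.    , -0.0002, -0.0016]))
```

The second grasp missed, and the coin is now at about (463,-390). I'll go back for the coin at (513,-281) and descend slightly lower.

>>> step_arm([
  [[0,0,0],[0.028,0.25,0],0],
  [[0,0,0],[0.056,0.5,0],0],
  [[0,0,0],[0.084,0.74,0],0],
  [[0,0,0],[0.11,0.98,0],0],
])

```text
clock: 12.8
eef_pos: [532.2, 69.2, 179.9]
tcp_rot: [-3.142, -0.001, -0.171]
contact_force: [0.2, -0.1, 0.6]
opening: 0.501
grasp_force: 0.0
```

>>> step_arm([
  [[0,0,0],[0.028,0.25,0],0],
  [[0,0,0],[0.056,0.5,0],0],
  [[0,0,0],[0.084,0.74,0],0],
  [[0,0,0],[0.11,0.98,0],0],
])

```text
clock: 13.2
eef_pos: [520.4, -127.9, 180.1]
tcp_rot: [3.141, -0.001, -0.172]
contact_force: [0.5, 0.4, 0.3]
opening: 0.497
grasp_force: 0.0
```

>>> step_arm([
  [[0,0,0],[0.028,0.25,0.1],0],
  [[0,0,0],[0.056,0.5,0.3],0],
  [[0,0,0],[0.084,0.74,0.5],0],
  [[0,0,0],[0.088,0.77,0.5],0],
  [[0,0,0],[0.088,0.77,0.5],0],
  [[0,0,0],[0.088,0.77,0.5],0],
])

```text
clock: 13.8
eef_pos: [511.5, -280.5, 79.4]
tcp_rot: [-3.141, 0.001, -0.173]
contact_force: [0.5, 0.6, 1.1]
opening: 0.499
grasp_force: 0.0
```

```bash
python3 - <<'E'
from h import *
look(); print("next",goto([513,-281,2.5],[np.pi,0,-.17]))
E
```

```text
[ 511.5 -280.5   79.4] [-3.141e+00  1.000e-03 -1.730e-01] 0.499 0.0 13.8
99 [215. 205.] [557.6 348.6   3.5]
99 [213. 214.] [526.2 354.8   3.5]
46 [229. 217.] [516.4 302.    3.5]
51 [437. 227.] [ 462.3 -390.8    3.5]
103 [279. 253.] [390.9 136.8   3.5]
w [ 55  10 383] [395.   4.] [ 629.4 -342.4    5. ]
w [  43   42 1400] [487. 177.] [ 520.  -390.5    5. ]
w [  42   39 1237] [322. 215.] [ 512.9 -280.6    5. ]
w [  40   39 1119] [488. 255.] [ 463.1 -390.     5. ]
next (array([0.0025, 0.0076, 0.3899]), array([ 0.0001, -0.001 , -0.0005]))
```

>>> step_arm([
  [[0,0,0],[0.006,0.003,0.2],0.0],
  [[0,0,0],[0.006,0.003,0.34],0.0],
  [[0,0,0],[0.006,0.003,0.385],0.0],
  [[0,0,0],[0.006,0.003,0.385],0.0],
  [[0,0,0],[0.006,0.003,0.385],0.0],
])

```text
clock: 14.4
eef_pos: [514.8, -280.3, 4.0]
tcp_rot: [3.141, -0.002, -0.169]
contact_force: [0.2, -0.6, 1.1]
opening: 0.5
grasp_force: 0.0
```

>>> step_arm([
  [[0,0,0],[0,0,0],-1],
  [[0,0,0],[0,0,0],-1],
  [[0,0,0],[0,0,0],-1],
  [[0,0,0],[0,0,0],-1],
  [[0,0,0],[0,0,0],-1],
  [[0,0,0],[0,0,0],-1],
])

```text
clock: 15.0
eef_pos: [514.9, -280.8, 4.4]
tcp_rot: [3.141, -0.003, -0.17]
contact_force: [0.5, 1.0, 6.8]
opening: 0.295
grasp_force: 29.0
```

>>> step_arm([
  [[0,0,0],[0,0,-0.1],-1],
  [[0,0,0],[0,0,-0.35],-1],
  [[0,0,0],[0,0,-0.6],-1],
  [[0,0,0],[-0.02,-0.15,-0.8],-1],
  [[0,0,0],[-0.045,-0.38,-0.85],-1],
  [[0,0,0],[-0.07,-0.62,-0.85],-1],
  [[0,0,0],[-0.1,-0.86,-0.85],-1],
])

```text
clock: 15.7
eef_pos: [523.7, -106.2, 174.6]
tcp_rot: [3.142, -0.004, -0.171]
contact_force: [0.6, 0.3, -0.7]
opening: 0.292
grasp_force: 29.6
```

>>> step_arm([
  [[0,0,0],[-0.03,-0.25,0],-1],
  [[0,0,0],[-0.06,-0.5,0],-1],
  [[0,0,0],[-0.09,-0.75,0],-1],
  [[0,0,0],[-0.117,-1,0],-1],
])

```text
clock: 16.1
eef_pos: [533.8, 94.3, 173.9]
tcp_rot: [-3.141, -0.002, -0.17]
contact_force: [0.4, -1.4, -0.5]
opening: 0.293
grasp_force: 29.6
```

>>> step_arm([
  [[0,0,0],[-0.03,-0.25,0],-1],
  [[0,0,0],[-0.06,-0.5,0],-1],
  [[0,0,0],[-0.09,-0.75,0],-1],
  [[0,0,0],[-0.117,-1,0],-1],
  [[0,0,0],[-0.117,-1,0],-1],
  [[0,0,0],[-0.117,-1,0],-1],
])

```text
clock: 16.7
eef_pos: [544.3, 294.5, 173.3]
tcp_rot: [-3.141, -0.001, -0.167]
contact_force: [-0.6, -0.0, -0.7]
opening: 0.289
grasp_force: 29.6
```

```bash
python3 - <<'E'
from h import *
look(); print("next",goto([546,294,20],[np.pi,0,-.17]))
E
```

```text
[544.3 294.5 173.3] [-3.141e+00 -1.000e-03 -1.670e-01] 0.289 29.6 16.7
53 [436. 209.] [ 520.4 -391.9    3.5]
53 [229. 216.] [516.9 302.9   3.5]
55 [437. 227.] [ 463.3 -390.7    3.5]
101 [279. 253.] [390.9 137.1   3.5]
w [ 31  28 707] [243. 179.] [558.3 363.6   5. ]
w [ 31  27 694] [275. 178.] [553.8 334.1   5. ]
w [ 30  30 684] [246. 211.] [527.6 368.7   5. ]
w [ 31  29 687] [277. 211.] [521.9 339.    5. ]
w [ 30  30 686] [317. 212.] [515. 302.   5.]
w [ 23  50 585] [  7. 273.] [502.8 624.    5. ]
w [  46   53 1566] [503. 304.] [379.7 126.2   5. ]
w [ 32  46 291] [ 16. 333.] [432.3 647.1   5. ]
w [ 34  31 575] [ 81. 373.] [368.5 599.1   5. ]
w [ 41  35 797] [ 31. 385.] [361.9 662.5   5. ]
next (array([ 0.0071, -0.0089,  0.765 ]), array([ 0.0004, -0.0001,  0.0001]))
```

>>> step_arm([
  [[0,0,0],[0.007,-0.008,0.2],-1],
  [[0,0,0],[0.007,-0.008,0.45],-1],
  [[0,0,0],[0.007,-0.008,0.68],-1],
  [[0,0,0],[0.007,-0.008,0.75],-1],
  [[0,0,0],[0.007,-0.008,0.765],-1],
  [[0,0,0],[0.007,-0.008,0.765],-1],
  [[0,0,0],[0.007,-0.008,0.765],-0.1],
  [[0,0,0],[0.007,-0.008,0.765],-0.1],
])

```text
clock: 17.6
eef_pos: [547.6, 295.3, 21.8]
tcp_rot: [-3.139, -0.003, -0.17]
contact_force: [-0.5, 0.2, -0.9]
opening: 0.449
grasp_force: 0.0
```

>>> step_arm([
  [[0,0,0],[0,0,0],-0.1],
  [[0,0,0],[0,0,-0.2],-0.1],
  [[0,0,0],[0,0,-0.45],-0.1],
  [[0,0,0],[0,0,-0.7],-0.1],
  [[0,0,0],[0.03,0.2,-0.8],-0.1],
  [[0,0,0],[0.05,0.4,-0.8],0],
  [[0,0,0],[0.08,0.6,-0.8],0],
  [[0,0,0],[0.1,0.8,-0.8],0],
])

```text
clock: 18.4
eef_pos: [538.9, 132.4, 180.8]
tcp_rot: [-3.141, -0.002, -0.169]
contact_force: [0.1, -0.4, -1.2]
opening: 0.5
grasp_force: 0.0
```

>>> step_arm([
  [[0,0,0],[0.035,0.25,0],0],
  [[0,0,0],[0.07,0.5,0],0],
  [[0,0,0],[0.1,0.74,0],0],
  [[0,0,0],[0.13,0.99,0],0],
])

```text
clock: 18.8
eef_pos: [530.9, -67.4, 180.5]
tcp_rot: [-3.142, -0.002, -0.169]
contact_force: [0.5, -0.6, -0.1]
opening: 0.5
grasp_force: 0.0
```

>>> step_arm([
  [[0,0,0],[0.035,0.25,0],0],
  [[0,0,0],[0.07,0.5,0],0],
  [[0,0,0],[0.1,0.74,0],0],
  [[0,0,0],[0.13,0.99,0],0],
])

```text
clock: 19.2
eef_pos: [523.0, -266.9, 180.5]
tcp_rot: [3.141, -0.001, -0.17]
contact_force: [0.8, 2.5, -0.8]
opening: 0.5
grasp_force: 0.0
```

>>> step_arm([
  [[0,0,0],[0.035,0.25,0.1],0],
  [[0,0,0],[0.07,0.5,0.3],0],
  [[0,0,0],[0.087,0.62,0.5],0],
  [[0,0,0],[0.087,0.62,0.5],0],
  [[0,0,0],[0.087,0.62,0.5],0],
  [[0,0,0],[0.087,0.62,0.5],0],
])

```text
clock: 19.8
eef_pos: [519.9, -389.3, 80.7]
tcp_rot: [-3.142, -0.001, -0.17]
contact_force: [-0.1, -0.8, 0.3]
opening: 0.503
grasp_force: 0.0
```

```bash
python3 - <<'E'
from h import *
look(); print("next",goto([520,-390.5,2.5],[np.pi,0,-.17]))
E
```

```text
[ 519.9 -389.3   80.7] [-3.142e+00 -1.000e-03 -1.700e-01] 0.503 0.0 19.8
99 [215. 205.] [557.6 348.6   3.5]
49 [231. 208.] [546.6 296.5   3.5]
99 [213. 214.] [526.2 354.8   3.5]
17 [436. 212.] [ 512.7 -391.8    3.5]
46 [229. 217.] [516.4 302.    3.5]
48 [437. 226.] [ 463.5 -392.6    3.5]
104 [279. 253.] [390.9 136.7   3.5]
w [  41   39 1237] [322. 215.] [ 520.  -390.3    5. ]
w [  38   36 1008] [335. 288.] [ 463.2 -389.8    5. ]
next (array([-0.0025,  0.0062,  0.3954]), array([ 0.0011, -0.0027,  0.0017]))
```

>>> step_arm([
  [[0,0,0],[-0.003,0.006,0.2],0.0],
  [[0,0,0],[-0.003,0.006,0.34],0.0],
  [[0,0,0],[-0.003,0.006,0.391],0.0],
  [[0,0,0],[-0.003,0.006,0.391],0.0],
  [[0,0,0],[-0.003,0.006,0.391],0.0],
])

```text
clock: 20.4
eef_pos: [519.7, -391.3, 3.1]
tcp_rot: [3.141, -0.002, -0.169]
contact_force: [0.0, -0.5, 0.5]
opening: 0.503
grasp_force: 0.0
```

>>> step_arm([
  [[0,0,0],[0,0,0],-1],
  [[0,0,0],[0,0,0],-1],
  [[0,0,0],[0,0,0],-1],
  [[0,0,0],[0,0,0],-1],
  [[0,0,0],[0,0,0],-1],
  [[0,0,0],[0,0,0],-1],
])

```text
clock: 21.0
eef_pos: [519.8, -391.7, 3.5]
tcp_rot: [3.141, -0.003, -0.17]
contact_force: [-0.2, 2.2, 5.7]
opening: 0.294
grasp_force: 29.1
```

>>> step_arm([
  [[0,0,0],[0,0,-0.1],-1],
  [[0,0,0],[0,0,-0.35],-1],
  [[0,0,0],[0,0,-0.6],-1],
  [[0,0,0],[-0.02,-0.15,-0.8],-1],
  [[0,0,0],[-0.065,-0.38,-0.88],-1],
  [[0,0,0],[-0.12,-0.62,-0.88],-1],
  [[0,0,0],[-0.165,-0.86,-0.88],-1],
])

```text
clock: 21.7
eef_pos: [515.3, -214.8, 179.5]
tcp_rot: [3.141, -0.003, -0.171]
contact_force: [1.1, 0.0, -0.7]
opening: 0.294
grasp_force: 29.6
```

>>> step_arm([
  [[0,0,0],[-0.045,-0.25,0],-1],
  [[0,0,0],[-0.09,-0.5,0],-1],
  [[0,0,0],[-0.14,-0.75,0],-1],
  [[0,0,0],[-0.185,-0.98,0],-1],
])

```text
clock: 22.1
eef_pos: [511.8, -14.6, 178.7]
tcp_rot: [-3.141, -0.002, -0.17]
contact_force: [1.4, 0.3, 0.3]
opening: 0.295
grasp_force: 29.6
```

>>> step_arm([
  [[0,0,0],[-0.045,-0.25,0],-1],
  [[0,0,0],[-0.09,-0.5,0],-1],
  [[0,0,0],[-0.14,-0.75,0],-1],
  [[0,0,0],[-0.185,-0.98,0],-1],
])

```text
clock: 22.5
eef_pos: [508.5, 185.1, 178.7]
tcp_rot: [-3.141, -0.002, -0.17]
contact_force: [1.4, -0.1, -0.7]
opening: 0.294
grasp_force: 29.6
```

>>> step_arm([
  [[0,0,0],[-0.045,-0.25,0],-1],
  [[0,0,0],[-0.07,-0.39,0],-1],
  [[0,0,0],[-0.07,-0.39,0],-1],
  [[0,0,0],[-0.07,-0.39,0],-1],
])

```text
clock: 22.9
eef_pos: [507.7, 262.5, 178.0]
tcp_rot: [-3.141, -0.001, -0.168]
contact_force: [0.2, 0.4, -0.8]
opening: 0.291
grasp_force: 29.6
```

```bash
python3 - <<'E'
from h import *
look(); print("next",goto([509,262.5,20],[np.pi,0,-.17]))
E
```

```text
[507.7 262.5 178. ] [-3.141e+00 -1.000e-03 -1.680e-01] 0.291 29.6 22.9
33 [232. 207.] [548.6 293.4   3.5]
56 [437. 227.] [ 463.4 -391.     3.5]
101 [279. 253.] [390.9 137.1   3.5]
w [ 33  31 775] [200. 144.] [559.5 364.1   5. ]
w [ 32  30 768] [233. 143.] [555.1 334.5   5. ]
w [ 31  30 741] [276. 146.] [545.6 296.8   5. ]
w [  63   31 1432] [220. 178.] [525.3 354.4   5. ]
w [ 31  30 708] [276. 179.] [515.5 302.4   5. ]
w [  41   51 1502] [468. 274.] [382.4 128.4   5. ]
w [  58   68 1887] [ 52. 364.] [346.2 600.4   5. ]
w [ 25  48 657] [  8. 383.] [329. 661.   5.]
next (array([ 0.0045, -0.0078,  0.7889]), array([ 0.0002, -0.0003, -0.0005]))
```

>>> step_arm([
  [[0,0,0],[0.005,-0.008,0.2],-1],
  [[0,0,0],[0.005,-0.008,0.45],-1],
  [[0,0,0],[0.005,-0.008,0.68],-1],
  [[0,0,0],[0.005,-0.008,0.77],-1],
  [[0,0,0],[0.005,-0.008,0.785],-1],
  [[0,0,0],[0.005,-0.008,0.785],-1],
  [[0,0,0],[0.005,-0.008,0.785],-0.1],
  [[0,0,0],[0.005,-0.008,0.785],-0.1],
])

```text
clock: 23.8
eef_pos: [510.2, 263.8, 22.0]
tcp_rot: [-3.14, -0.002, -0.17]
contact_force: [-0.3, 0.3, 0.7]
opening: 0.45
grasp_force: 0.0
```

>>> step_arm([
  [[0,0,0],[0,0,0],-0.1],
  [[0,0,0],[0,0,-0.2],-0.1],
  [[0,0,0],[0,0,-0.45],-0.1],
  [[0,0,0],[0,0,-0.7],-0.1],
  [[0,0,0],[0.02,0.2,-0.8],-0.1],
  [[0,0,0],[0.04,0.4,-0.8],0],
  [[0,0,0],[0.06,0.6,-0.8],0],
  [[0,0,0],[0.08,0.8,-0.8],0],
])

```text
clock: 24.6
eef_pos: [497.7, 102.0, 181.5]
tcp_rot: [-3.141, -0.002, -0.169]
contact_force: [1.2, -0.2, -0.6]
opening: 0.5
grasp_force: 0.0
```

>>> step_arm([
  [[0,0,0],[0.025,0.25,0],0],
  [[0,0,0],[0.05,0.5,0],0],
  [[0,0,0],[0.07,0.74,0],0],
  [[0,0,0],[0.097,0.99,0],0],
])

```text
clock: 25.0
eef_pos: [483.1, -96.7, 181.3]
tcp_rot: [-3.142, -0.002, -0.169]
contact_force: [1.4, 0.4, -0.2]
opening: 0.503
grasp_force: 0.0
```

>>> step_arm([
  [[0,0,0],[0.025,0.25,0],0],
  [[0,0,0],[0.05,0.5,0],0],
  [[0,0,0],[0.07,0.74,0],0],
  [[0,0,0],[0.097,0.99,0],0],
])

```text
clock: 25.4
eef_pos: [468.7, -295.1, 181.3]
tcp_rot: [3.141, -0.001, -0.17]
contact_force: [0.7, 0.3, 0.2]
opening: 0.502
grasp_force: 0.0
```

>>> step_arm([
  [[0,0,0],[0.025,0.25,0.1],0],
  [[0,0,0],[0.046,0.475,0.3],0],
  [[0,0,0],[0.046,0.475,0.5],0],
  [[0,0,0],[0.046,0.475,0.5],0],
  [[0,0,0],[0.046,0.475,0.5],0],
  [[0,0,0],[0.046,0.475,0.5],0],
])

```text
clock: 26.0
eef_pos: [463.4, -388.3, 82.8]
tcp_rot: [3.14, -0.002, -0.169]
contact_force: [0.5, 0.1, -0.3]
opening: 0.498
grasp_force: 0.0
```

```bash
python3 - <<'E'
from h import *
look(); print("next",goto([463,-390,2.5],[np.pi,0,-.17]))
E
```

```text
[ 463.4 -388.3   82.8] [ 3.14e+00 -2.00e-03 -1.69e-01] 0.498 0.0 26.0
98 [215. 205.] [557.6 348.3   3.5]
48 [231. 208.] [546.4 296.3   3.5]
99 [213. 214.] [526.2 354.8   3.5]
47 [229. 217.] [516.6 301.8   3.5]
48 [240. 218.] [509.8 264.    3.5]
103 [279. 253.] [390.9 136.8   3.5]
w [  41   40 1219] [323. 215.] [ 463.1 -389.8    5. ]
next (array([-0.0035,  0.0079,  0.4028]), array([ 0.0024, -0.0042,  0.0017]))
```

>>> step_arm([
  [[0,0,0],[-0.003,0.008,0.2],0.0],
  [[0,0,0],[-0.003,0.008,0.34],0.0],
  [[0,0,0],[-0.003,0.008,0.398],0.0],
  [[0,0,0],[-0.003,0.008,0.398],0.0],
  [[0,0,0],[-0.003,0.008,0.398],0.0],
])

```text
clock: 26.6
eef_pos: [462.3, -390.2, 2.3]
tcp_rot: [3.141, -0.002, -0.169]
contact_force: [-0.7, 0.5, -0.3]
opening: 0.502
grasp_force: 0.0
```

>>> step_arm([
  [[0,0,0],[0,0,0],-1],
  [[0,0,0],[0,0,0],-1],
  [[0,0,0],[0,0,0],-1],
  [[0,0,0],[0,0,0],-1],
  [[0,0,0],[0,0,0],-1],
  [[0,0,0],[0,0,0],-1],
])

```text
clock: 27.2
eef_pos: [462.4, -390.5, 2.7]
tcp_rot: [3.14, -0.002, -0.17]
contact_force: [1.0, 1.3, 6.2]
opening: 0.298
grasp_force: 29.1
```

>>> step_arm([
  [[0,0,0],[0,0,-0.1],-1],
  [[0,0,0],[0,0,-0.35],-1],
  [[0,0,0],[0,0,-0.6],-1],
  [[0,0,0],[-0.01,-0.15,-0.8],-1],
  [[0,0,0],[-0.02,-0.38,-0.88],-1],
  [[0,0,0],[-0.03,-0.62,-0.88],-1],
  [[0,0,0],[-0.045,-0.86,-0.88],-1],
])

```text
clock: 27.9
eef_pos: [482.3, -217.6, 179.0]
tcp_rot: [3.141, -0.004, -0.171]
contact_force: [1.0, 0.5, -0.3]
opening: 0.296
grasp_force: 29.6
```

>>> step_arm([
  [[0,0,0],[-0.013,-0.25,0],-1],
  [[0,0,0],[-0.026,-0.5,0],-1],
  [[0,0,0],[-0.04,-0.75,0],-1],
  [[0,0,0],[-0.052,-0.98,0],-1],
])

```text
clock: 28.3
eef_pos: [504.7, -21.7, 178.1]
tcp_rot: [-3.141, -0.002, -0.17]
contact_force: [0.7, -0.3, -0.6]
opening: 0.297
grasp_force: 29.6
```

>>> step_arm([
  [[0,0,0],[-0.013,-0.25,0],-1],
  [[0,0,0],[-0.026,-0.5,0],-1],
  [[0,0,0],[-0.04,-0.75,0],-1],
  [[0,0,0],[-0.052,-0.98,0],-1],
])

```text
clock: 28.7
eef_pos: [527.5, 173.7, 178.2]
tcp_rot: [-3.141, -0.002, -0.169]
contact_force: [1.0, -0.6, 0.2]
opening: 0.296
grasp_force: 29.6
```

>>> step_arm([
  [[0,0,0],[-0.013,-0.25,0],-1],
  [[0,0,0],[-0.021,-0.43,0],-1],
  [[0,0,0],[-0.021,-0.43,0],-1],
  [[0,0,0],[-0.021,-0.43,0],-1],
])

```text
clock: 29.1
eef_pos: [537.5, 257.1, 177.4]
tcp_rot: [-3.142, -0.001, -0.168]
contact_force: [0.1, -0.5, -1.2]
opening: 0.298
grasp_force: 29.7
```

```bash
python3 - <<'E'
from h import *
look(); print("next",goto([538.5,257,21],[np.pi,0,-.17]))
E
```

```text
[537.5 257.1 177.4] [-3.142e+00 -1.000e-03 -1.680e-01] 0.298 29.7 29.1
39 [241. 218.] [511.1 261.9   3.5]
82 [280. 253.] [391.7 134.4   3.5]
w [  9  63 319] [636. 168.] [499.2 -35.7   5. ]
w [  63   28 1391] [219. 177.] [556.4 349.6   5. ]
w [  31   60 1376] [277. 194.] [530.7 299.6   5. ]
w [  62   30 1341] [222. 209.] [524.8 354.5   5. ]
w [ 29  29 668] [317. 209.] [509.  264.2   5. ]
w [  41   52 1271] [464. 299.] [383.7 127.7   5. ]
w [  45   44 1163] [ 53. 378.] [356.9 601.    5. ]
w [ 21  38 414] [  7. 386.] [354.9 659.    5. ]
next (array([ 0.0038, -0.008 ,  0.7811]), array([ 0.0004, -0.0001, -0.0004]))
```

>>> step_arm([
  [[0,0,0],[0.004,-0.008,0.2],-1],
  [[0,0,0],[0.004,-0.008,0.45],-1],
  [[0,0,0],[0.004,-0.008,0.68],-1],
  [[0,0,0],[0.004,-0.008,0.765],-1],
  [[0,0,0],[0.004,-0.008,0.78],-1],
  [[0,0,0],[0.004,-0.008,0.78],-1],
  [[0,0,0],[0.004,-0.008,0.78],-0.1],
  [[0,0,0],[0.004,-0.008,0.78],-0.1],
])

```text
clock: 30.0
eef_pos: [540.0, 258.4, 22.6]
tcp_rot: [-3.14, -0.002, -0.17]
contact_force: [-0.2, -0.4, -0.3]
opening: 0.449
grasp_force: 0.0
```

>>> step_arm([
  [[0,0,0],[0,0,0],-0.1],
  [[0,0,0],[0,0,-0.2],-0.1],
  [[0,0,0],[0,0,-0.45],-0.1],
  [[0,0,0],[0,0,-0.7],-0.1],
  [[0,0,0],[-0.2,-0.1,-0.9],0],
  [[0,0,0],[-0.4,-0.2,-0.9],0],
  [[0,0,0],[-0.45,-0.3,-0.9],0],
  [[0,0,0],[-0.45,-0.3,-0.9],0],
])

```text
clock: 30.8
eef_pos: [459.1, 335.0, 202.4]
tcp_rot: [-3.139, -0.002, -0.167]
contact_force: [0.5, -0.4, 0.4]
opening: 0.502
grasp_force: 0.0
```

```bash
python3 - <<'E'
from h import *
im=look(); c=imaging.calibration("wrist")
cv2.imwrite("pics/w4.png",cv2.resize(im,None,fx=1.25,fy=1.25)[:,:,::-1])
for n,z in [("scoop",3),("scoop_grip",67),("scoop_mouth",6),("mat",0)]:
    for m in imaging.mark_of("wrist",n)[:1]: print(n,m["conf"],m["xy"],px2w("wrist",m["xy"],z,c))
E
```

```text
[459.1 335.  202.4] [-3.139e+00 -2.000e-03 -1.670e-01] 0.502 0.0 30.8
103 [215. 205.] [557.8 349.1   3.5]
47 [231. 208.] [546.3 296.6   3.5]
46 [242. 209.] [541.  258.6   3.5]
101 [213. 214.] [526.5 355.    3.5]
47 [229. 217.] [516.6 302.1   3.5]
48 [240. 218.] [509.8 264.    3.5]
102 [279. 253.] [390.9 136.9   3.5]
w [ 31  32 768] [272.  75.] [560.  362.7   5. ]
w [ 30  32 758] [304.  74.] [555.8 333.3   5. ]
w [ 30  32 759] [387.  76.] [540.8 257.2   5. ]
w [ 30  32 748] [345.  77.] [546.2 295.6   5. ]
w [ 30  31 707] [273. 110.] [528.7 368.    5. ]
w [ 29  31 689] [305. 111.] [523.  338.2   5. ]
w [ 29  30 690] [344. 112.] [516.1 301.3   5. ]
w [ 30  30 696] [385. 111.] [509.8 263.1   5. ]
w [  46   43 1370] [531. 211.] [384.3 123.5   5. ]
w [  49   68 1752] [114. 302.] [351.2 592.1   5. ]
w [  52   69 1679] [ 61. 310.] [351.1 656.1   5. ]
w [  36   68 1303] [ 14. 321.] [345.3 717.5   5. ]
scoop 0.84 [334.3, 92.0] [535.53933882 306.57583405   3.        ]
scoop_grip 0.74 [214.7, 96.4] [548.55840078 400.13209616  67.        ]
scoop_mouth 0.86 [406.7, 90.8] [525.23532191 239.91430912   6.        ]
mat 0.74 [305.9, 110.4] [523.40954469 336.14794283   0.        ]
```

View pics/w4.png

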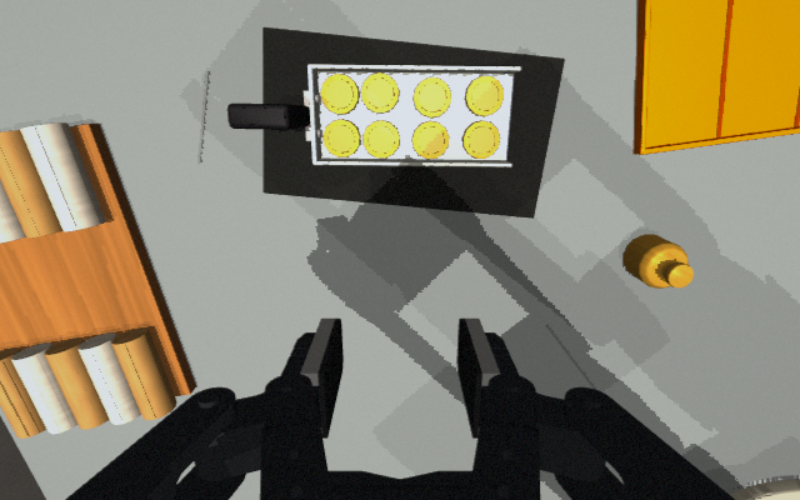

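Picture: all 8 coins lie flat in the scoop in two rows, with the grip at (265,116) and the mouth at x≈515. Now I'll turn the gripper and move over the grip.

>>> step_arm([
  [[0,0,-0.18],[0.15,-0.15,0],0],
  [[0,0,-0.36],[0.3,-0.3,0],0],
  [[0,0,-0.54],[0.394,-0.4,0],0],
  [[0,0,-0.72],[0.394,-0.4,0],0],
  [[0,0,-0.9],[0.394,-0.4,0],0],
  [[0,0,-0.992],[0.394,-0.4,0],0],
  [[0,0,-0.992],[0.394,-0.4,0],0],
])

```text
clock: 31.8
eef_pos: [551.9, 397.1, 200.2]
tcp_rot: [3.141, 0.001, 0.609]
contact_force: [0.7, 0.2, -0.9]
opening: 0.498
grasp_force: 0.0
```

>>> step_arm([
  [[0,0,-0.18],[0,0,0],0],
  [[0,0,-0.36],[0,0,0],0],
  [[0,0,-0.54],[0,0,0],0],
  [[0,0,-0.72],[0,0,0],0],
  [[0,0,-0.9],[0,0,0],0],
  [[0,0,-0.992],[0,0,0],0],
  [[0,0,-0.992],[0,0,0],0],
  [[0,0,-0.992],[0,0,0],0],
])

```text
clock: 32.6
eef_pos: [551.6, 397.6, 200.7]
tcp_rot: [-3.141, 0.0, 1.384]
contact_force: [-0.4, -0.9, -0.8]
opening: 0.501
grasp_force: 0.0
```

```bash
python3 - <<'E'
from h import *
s=telemetry.sense(); print(s["eef_pos"],s["tcp_rot"],s["qpos"],s["clock"])
print("next",goto([550,400.7,48],[np.pi,0,1.391]))
im=imaging.grab_frame("top")
for s,cc,m in blobs(im,(0,0,0),(180,255,60),300):
    if 180<cc[0]<275 and 180<cc[1]<240: print(s,cc)
# mat corners from w4 (tool at 459,335,202 yaw -.167): rebuild that camera from relative pose
s=telemetry.sense(); c=imaging.calibration("wrist")
def M(p,e):
    T=np.eye(4);T[:3,:3]=R.from_euler("xyz",e).as_matrix();T[:3,3]=p;return T
rel=np.linalg.inv(M(s["eef_pos"],s["tcp_rot"]))@np.array(c["cam_to_world"])
c["cam_to_world"]=M([459.1,335,202.4],[-3.139,-.002,-.167])@rel
P=np.array([px2w("wrist",(a/1.25,b/1.25),3,c)[:2] for a,b in [(263,27),(564,59),(534,218),(263,193)]])
print(P,P.mean(0)); d=P[1]-P[0]+P[2]-P[3]; print(np.degrees(np.arctan2(d[1],d[0])),np.linalg.norm(P[1]-P[0]),np.linalg.norm(P[2]-P[3]))
print("scoop chk",px2w("wrist",(334.3,92),3,c))
E
```

```text
[551.60391525 397.56135119 200.67923922] [-3.14149022e+00  1.42909360e-04  1.38408174e+00] [ 6.22314549e-01  4.64743022e-01  1.53424808e+00 -2.69479588e-05
  1.14277566e+00  8.09040329e-01] 32.6
next (array([ 0.014 , -0.0107,  0.7634]), array([-0.0001,  0.0002, -0.0088]))
[ 187  190   74   54 1441] [223.15475364 215.57321305]
[[612.51999354 408.17218555]
 [555.44805909 197.49218465]
 [440.25181941 227.52792156]
 [496.93630951 439.72943138]] [526.28904539 318.23043079]
-105.05632299196955 218.27338014219805 219.64200916513585
scoop chk [534.90346436 308.3730383    3.        ]
```

>>> step_arm([
  [[0,0,-0.009],[0.014,-0.011,0.2],0],
  [[0,0,-0.009],[0.014,-0.011,0.4],0],
  [[0,0,-0.009],[0.014,-0.011,0.6],0],
  [[0,0,-0.009],[0.014,-0.011,0.72],0],
  [[0,0,-0.009],[0.014,-0.011,0.76],0],
  [[0,0,-0.009],[0.014,-0.011,0.76],0],
  [[0,0,-0.009],[0.014,-0.011,0.76],0],
])

```text
clock: 33.35
eef_pos: [550.6, 401.7, 50.2]
tcp_rot: [3.14, -0.001, 1.395]
contact_force: [-0.3, -0.0, 0.3]
opening: 0.499
grasp_force: 0.0
```

>>> step_arm([
  [[0,0,0],[0,0,0],-0.3],
  [[0,0,0],[0,0,0],-0.5],
  [[0,0,0],[0,0,0],-0.6],
  [[0,0,0],[0,0,0],-0.7],
  [[0,0,0],[0,0,0],-0.8],
  [[0,0,0],[0,0,0],-1],
  [[0,0,0],[0,0,0],-1],
  [[0,0,0],[0,0,0],-1],
], squeeze=100)

```text
clock: 34.15
eef_pos: [550.2, 401.5, 49.9]
tcp_rot: [3.141, -0.001, 1.395]
contact_force: [-0.1, 0.2, 6.5]
opening: 0.15
grasp_force: 97.2
```

>>> step_arm([
  [[0,0,0],[0,0,-0.02],-1],
  [[0,0,0],[0,0,-0.05],-1],
  [[0,0,0],[0,0,-0.1],-1],
  [[0,0,0],[0,0,-0.15],-1],
  [[0,0,0],[0,0,-0.2],-1],
  [[0,0,0],[0,0,-0.25],-1],
  [[0,0,0],[0,0,-0.25],-1],
])

```text
clock: 34.85
eef_pos: [550.7, 401.8, 101.0]
tcp_rot: [3.139, -0.002, 1.395]
contact_force: [0.3, 0.2, -5.0]
opening: 0.146
grasp_force: 97.6
```

```bash
python3 - <<'E'
from h import *
s=telemetry.sense(); print(s)
snap("scene","s1.png",2.0,(300,130,640,400))
E
```

```text
{'clock': 34.85, 'qpos': array([ 6.28150416e-01,  5.70309670e-01,  1.60349711e+00, -1.36874584e-05,
        9.64692531e-01,  8.03484059e-01]), 'qvel': array([-0.00092365,  0.02100531,  0.01747232, -0.00220665, -0.02126718,
        0.0024992 ]), 'joint_efforts': array([ 3.16972705e-02, -7.31931067e+01, -3.05028033e+01, -1.90807362e-01,
        6.81116749e-01,  1.18350657e-02]), 'eef_pos': array([550.70933845, 401.82142955, 100.97848766]), 'tcp_rot': array([ 3.13943713e+00, -2.21869287e-03,  1.39547285e+00]), 'contact_force': array([ 0.29534738,  0.21950869, -4.98556077]), 'wrist_torque': array([ 0.37704754, -0.09609689,  0.01739913]), 'grasp_force': 97.56904721260071, 'opening': 0.14604267061447201}
```

View pics/s1.png

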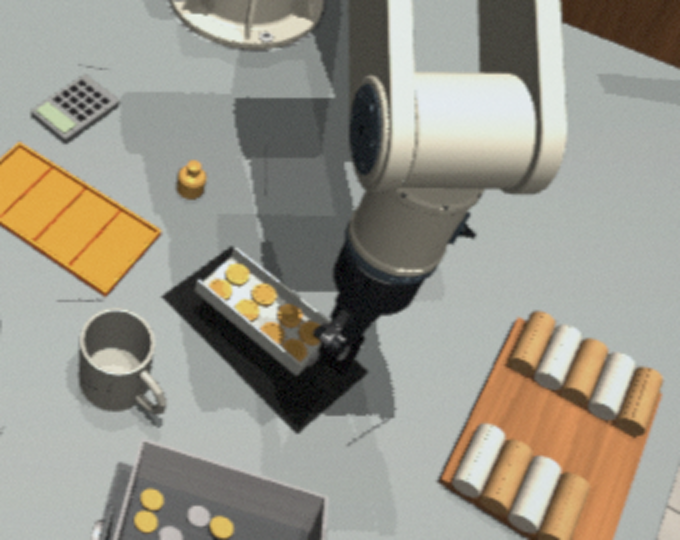

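Scene picture: the scoop is lifted about 5 cm and level, with all coins inside. Next I'll write the pour helper and carry the scoop to the tray.

```bash
cat >> h.py <<'E'
TC=np.array([536.3,23.]); TA=np.radians(-1.65)
def spose(ty,mz,th,tx=0.):
    """tool pose with scoop mouth at tray (tx,ty), height mz, pitch th deg mouth down, along tray -y"""
    t=np.array([-np.sin(TA),np.cos(TA),0]); n=np.array([np.cos(TA),np.sin(TA),0]); z=np.array([0,0,1.])
    a=np.radians(th); c,s=np.cos(a),np.sin(a)
    p=np.r_[TC,0]+t*ty+n*tx+z*mz + t*(164*c-44*s)+z*(164*s+44*c)
    B=R.from_euler("y",0)
    base=R.from_matrix(np.column_stack([t,n,-z]))  # tool x=+t, y=n, z down
    return p, base*R.from_euler("y",a)
def rel(p,B,p0=None,A=None):
    s=telemetry.sense()
    p0=s["eef_pos"] if p0 is None else p0; A=R.from_euler("xyz",s["tcp_rot"]) if A is None else A
    return np.round((A.inv()*B).as_rotvec(degrees=True)/45,3).tolist(), np.round(A.inv().apply(p-p0)/200,3).tolist()
E
python3 - <<'E'
from h import *
print(rel(*spose(-70,57,0)))
p0,A=spose(-70,57,0)
for q in [(-70,40,4),(-70,30,7),(-70,25,10),(-70,20,12)]: print(q,spose(*q)[0],rel(*spose(*q),p0,A))
E
```

```text
([0.002, -0.002, -0.187], [-1.411, 0.193, -0.007])
(-70, 40, 4) [538.90675162 113.49368227  95.33287991] ([0.0, 0.089, -0.0], [-0.017, -0.0, 0.028])
(-70, 30, 7) [538.8170325  110.37907259  93.65860299] ([0.0, 0.156, -0.0], [-0.033, -0.0, 0.037])
(-70, 25, 10) [538.71488981 106.83317736  96.80984227] ([-0.0, 0.222, 0.0], [-0.051, -0.0, 0.021])
(-70, 20, 12) [538.64002957 104.23439579  97.13601173] ([0.0, 0.267, 0.0], [-0.064, -0.0, 0.019])
```

>>> step_arm([
  [[0,0,-0.02],[-0.03,0.005,0],-1],
  [[0,0,-0.05],[-0.09,0.015,0],-1],
  [[0,0,-0.08],[-0.17,0.03,0],-1],
  [[0,0,-0.11],[-0.26,0.04,0],-1],
  [[0,0,-0.14],[-0.35,0.05,0],-1],
  [[0,0,-0.17],[-0.44,0.065,0],-1],
  [[0,0,-0.187],[-0.53,0.075,0],-1],
  [[0,0,-0.187],[-0.62,0.085,0],-1],
])

```text
clock: 35.7
eef_pos: [544.2, 274.6, 98.2]
tcp_rot: [-3.141, 0.001, 1.543]
contact_force: [-0.3, -0.4, -3.7]
opening: 0.149
grasp_force: 97.6
```

```bash
python3 - <<'E'
from h import *
print(telemetry.sense()["eef_pos"],rel(*spose(-70,57,0)))
E
```

```text
[544.23681604 274.63316376  98.19822756] ([-0.001, 0.001, 0.001], [-0.789, -0.004, -0.013])
```

>>> step_arm([
  [[0,0,0],[-0.09,0,0],-1],
  [[0,0,0],[-0.18,0,0],-1],
  [[0,0,0],[-0.27,0,0],-1],
  [[0,0,0],[-0.36,0,0],-1],
  [[0,0,0],[-0.45,0,0],-1],
  [[0,0,0],[-0.54,0,0],-1],
  [[0,0,0],[-0.62,0,0],-1],
  [[0,0,0],[-0.68,0,0],-1],
])

```text
clock: 36.5
eef_pos: [540.8, 138.5, 98.8]
tcp_rot: [-3.141, 0.0, 1.542]
contact_force: [0.5, 0.2, -4.7]
opening: 0.148
grasp_force: 97.6
```

>>> step_arm([
  [[0,0,0],[-0.05,0,0],-1],
  [[0,0,0],[-0.085,0,0],-1],
  [[0,0,0],[-0.1,0,0],-1],
  [[0,0,0],[-0.1,0,0],-1],
  [[0,0,0],[-0.1,0,0],-1],
])

```text
clock: 37.0
eef_pos: [540.5, 120.5, 98.8]
tcp_rot: [3.141, -0.0, 1.542]
contact_force: [0.7, -0.5, -4.3]
opening: 0.146
grasp_force: 97.6
```

```bash
python3 - <<'E'
from h import *
print(telemetry.sense()["eef_pos"],telemetry.sense()["tcp_rot"],rel(*spose(-70,57,0)))
for q in [(-70,45,4),(-70,35,7),(-70,25,10),(-70,18,12)]: print(q,rel(*spose(*q)))
snap("top","t1.png",4,(220,150,400,260)); snap("scene","s2.png",3,(200,150,460,330))
for m in imaging.mark_of("scene","scoop_mouth")[:1]: print(m, w2px("scene",[534.3,-47,57]))
E
```

```text
[540.49961779 120.48032005  98.84349716] [ 3.14143700e+00 -2.20617837e-04  1.54248853e+00] ([0.0, -0.0, 0.001], [-0.018, -0.007, -0.011])
(-70, 45, 4) ([0.0, 0.089, 0.001], [-0.035, -0.007, -0.007])
(-70, 35, 7) ([0.0, 0.155, 0.001], [-0.051, -0.007, 0.001])
(-70, 25, 10) ([0.0, 0.222, 0.001], [-0.068, -0.007, 0.01])
(-70, 18, 12) ([0.0, 0.266, 0.001], [-0.081, -0.007, 0.019])
{'xy': [310.4, 212.1], 'conf': 0.74} [307.77299938 211.34628176]
```

View pics/s2.png

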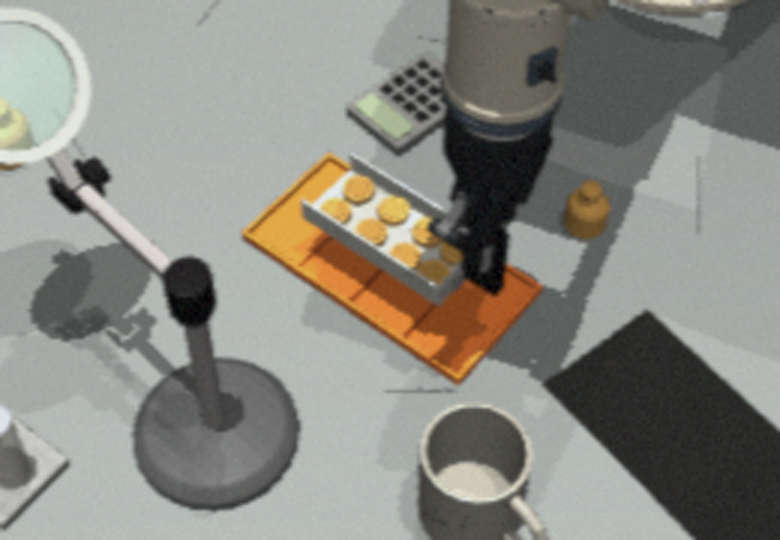

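Scene picture: the scoop is level over the tray with its mouth over field 1 (the -y end), and all 8 coins are inside in pairs. I'll tilt gradually and track the coins with rectified views.

```bash
cat >> h.py <<'E'
def warp(im,cam,org,ex,ey,w,h,k=2):
    P=[org,org+ex*w,org+ex*w+ey*h,org+ey*h]; src=np.float32([w2px(cam,p) for p in P])
    return cv2.warpPerspective(im,cv2.getPerspectiveTransform(src,np.float32([[0,0],[w*k,0],[w*k,h*k],[0,h*k]])),(int(w*k),int(h*k)))
def pourview(name=None,cam="scene"):
    """rectified tray (at coin tops) and scoop floor (coin tops); column = along +y_tray / scoop back->mouth reversed"""
    im=imaging.grab_frame(cam); s=telemetry.sense(); A=R.from_euler("xyz",s["tcp_rot"]).as_matrix()
    t=np.array([-np.sin(TA),np.cos(TA),0]); n=np.array([np.cos(TA),np.sin(TA),0])
    tr=warp(im,cam,np.r_[TC,11]-t*116-n*56,t,n,232,112,3)
    M=s["eef_pos"]+A@np.array([-164,0,34.])   # mouth, 10 above underside
    sc=warp(im,cam,M-A[:,1]*31,A[:,0],A[:,1],143,62,3)
    if name:
        pad=np.zeros((sc.shape[0],tr.shape[1],3),np.uint8); pad[:,:sc.shape[1]]=sc
        cv2.imwrite("pics/"+name,np.vstack([tr,pad])[:,:,::-1])
    hsv=cv2.cvtColor(sc,cv2.COLOR_RGB2HSV); m=cv2.inRange(hsv,(10,90,60),(40,255,255))
    prof=(m>0).sum(0)/3
    print("scoop yellow mm per 6mm bin from mouth:",np.round(prof.reshape(-1)[:426].reshape(-1,18).mean(1)).astype(int), s["clock"])
    return im,tr,sc
E
python3 - <<'E'
from h import *
pourview("p0.png")
E
```

```text
Traceback (most recent call last):
  File "h.py", line 65, in pourview
    print("scoop yellow mm per 6mm bin from mouth:",np.round(prof.reshape(-1)[:426].reshape(-1,18).mean(1)).astype(int), s["clock"])
                                                             ~~~~~~~~~~~~~~~~~~~~~~~~~~~~~~^^^^^^^
ValueError: cannot reshape array of size 426 into shape (18)
```

View pics/p0.png

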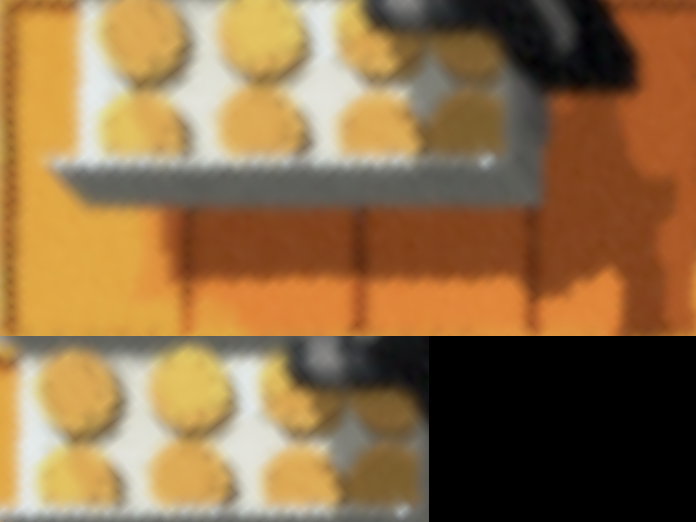

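>>> step_arm([
  [[0,0.03,0],[-0.025,-0.007,0],-1],
  [[0,0.06,0],[-0.03,-0.007,0],-1],
  [[0,0.1,0],[-0.038,-0.007,0],-1],
  [[0,0.14,0],[-0.046,-0.007,0],-1],
  [[0,0.18,0],[-0.058,-0.007,0.005],-1],
  [[0,0.222,0],[-0.068,-0.007,0.01],-1],
  [[0,0.222,0],[-0.068,-0.007,0.01],-1],
])

```text
clock: 37.9
eef_pos: [538.3, 105.9, 96.5]
tcp_rot: [-3.141, -0.175, 1.541]
contact_force: [-0.3, -0.2, -5.0]
opening: 0.152
grasp_force: 97.6
```

```bash
python3 - <<'E'
from h import *
pourview()
s=telemetry.sense(); print(s["eef_pos"],s["tcp_rot"])
for q in [(-70,17,12),(-70,17,14),(-70,17,16),(-70,17,18)]: print(q,rel(*spose(*q)))
E
```

```text
Traceback (most recent call last):
  File "h.py", line 65, in pourview
    print("scoop yellow mm per 6mm bin from mouth:",np.round(prof.reshape(-1)[:426].reshape(-1,18).mean(1)).astype(int), s["clock"])
                                                             ~~~~~~~~~~~~~~~~~~~~~~~~~~~~~~^^^^^^^
ValueError: cannot reshape array of size 426 into shape (18)
```

Rectified picture: the tray's field lines are at x≈187, 360 and 532. In the lower strip (scoop), coin pairs sit at x≈80, 190, 300 and 385, with the mouth at the left.

```bash
sed -i 's/\[:426\]/[:414]/' h.py; python3 - <<'E'
from h import *
pourview()
s=telemetry.sense(); print(s["eef_pos"],s["tcp_rot"])
for q in [(-70,17,12),(-70,17,14),(-70,17,16),(-70,17,18)]: print(q,rel(*spose(*q)))
E
```

```text
scoop yellow mm per 6mm bin from mouth: [56 24 22 45 51 46 28  1 13 42 47 44 34  6  8 30 39 40 33 26 31 34 20] 38.0
[538.59191629 106.39321531  96.78088015] [-3.14137688 -0.17343716  1.54180093]
(-70, 17, 12) ([-0.0, 0.046, -0.0], [-0.013, 0.001, 0.011])
(-70, 17, 14) ([-0.0, 0.09, -0.0], [-0.022, 0.001, -0.017])
(-70, 17, 16) ([-0.0, 0.135, -0.0], [-0.032, 0.001, -0.045])
(-70, 17, 18) ([-0.0, 0.179, -0.0], [-0.043, 0.001, -0.072])
```

>>> step_arm([
  [[0,0.023,0],[-0.007,0,0.005],-1],
  [[0,0.046,0],[-0.013,0,0.01],-1],
  [[0,0.068,0],[-0.018,0,-0.004],-1],
  [[0,0.09,0],[-0.022,0,-0.017],-1],
  [[0,0.09,0],[-0.022,0,-0.017],-1],
  [[0,0.09,0],[-0.022,0,-0.017],-1],
])

```text
clock: 38.6
eef_pos: [538.6, 101.5, 99.6]
tcp_rot: [3.141, -0.245, 1.542]
contact_force: [-0.1, 0.2, -4.9]
opening: 0.15
grasp_force: 97.6
```

```bash
python3 - <<'E'
from h import *
pourview(); print(telemetry.sense()["tcp_rot"],telemetry.sense()["contact_force"])
for q in [(-70,17,15),(-70,17,16)]: print(q,rel(*spose(*q)))
E
```

```text
scoop yellow mm per 6mm bin from mouth: [56 47 27 44 50 47 31  3 14 41 48 47 38  9  7 32 42 44 38 28 28 34 14] 38.65
[ 3.14138282 -0.24470758  1.54217219] [-0.39495749  0.21810003 -4.54616344]
(-70, 17, 15) ([0.0, 0.022, 0.0], [-0.005, 0.0, -0.014])
(-70, 17, 16) ([0.0, 0.044, 0.0], [-0.009, 0.0, -0.028])
```

>>> step_arm([
  [[0,0.022,0],[-0.005,0,-0.014],-1],
  [[0,0.044,0],[-0.009,0,-0.028],-1],
  [[0,0.044,0],[-0.009,0,-0.028],-1],
  [[0,0.0,0],[0,0,0],-1],
  [[0,0.0,0],[0,0,0],-1],
])

```text
clock: 39.15
eef_pos: [538.3, 101.9, 99.2]
tcp_rot: [-3.141, -0.245, 1.543]
contact_force: [-0.4, 0.6, -4.1]
opening: 0.153
grasp_force: 97.6
```

```bash
python3 - <<'E'
from h import *
pourview()
E
```

```text
scoop yellow mm per 6mm bin from mouth: [55 51 47 49 44 26  1 18 45 50 48 34  7 11 34 42 43 36 32 35 37 32 13] 39.2
```

>>> step_arm([
  [[0,0.044,0],[-0.009,0,-0.028],-1],
  [[0,0.088,0],[-0.018,0,-0.055],-1],
  [[0,0.088,0],[-0.018,0,-0.055],-1],
  [[0,0.0,0],[0,0,0],-1],
  [[0,0.0,0],[0,0,0],-1],
])

```text
clock: 39.7
eef_pos: [538.2, 102.4, 99.0]
tcp_rot: [-3.141, -0.243, 1.543]
contact_force: [0.1, -0.5, -3.4]
opening: 0.156
grasp_force: 97.7
```

```bash
python3 - <<'E'
from h import *
pourview()
E
```

```text
scoop yellow mm per 6mm bin from mouth: [55 39  0 20 45 50 48 32  5 14 39 46 45 34 31 38 45 43 30  2  0  0  0] 39.75
```

```bash
python3 - <<'E'
from h import *
for q in [(-70,18,8),(-66,18,8),(-12,18,8),(-12,17,14)]: print(q,rel(*spose(*q)))
E
```

```text
(-70, 18, 8) ([-0.001, -0.135, 0.003], [0.015, 0.002, 0.08])
(-66, 18, 8) ([-0.001, -0.135, 0.003], [0.034, 0.002, 0.085])
(-12, 18, 8) ([-0.001, -0.135, 0.003], [0.296, 0.003, 0.151])
(-12, 17, 14) ([-0.001, -0.001, 0.003], [0.277, 0.003, 0.069])
```

>>> step_arm([
  [[0,-0.07,0],[0.01,0,0.04],-1],
  [[0,-0.135,0],[0.017,0,0.08],-1],
  [[0,-0.135,0],[0.04,0,0.086],-1],
  [[0,-0.135,0],[0.09,0,0.099],-1],
  [[0,-0.135,0],[0.16,0,0.117],-1],
  [[0,-0.135,0],[0.23,0,0.134],-1],
  [[0,-0.135,0],[0.28,0,0.147],-1],
  [[0,-0.135,0],[0.296,0,0.151],-1],
])

```text
clock: 40.55
eef_pos: [540.4, 167.8, 84.6]
tcp_rot: [3.141, -0.14, 1.543]
contact_force: [-0.3, -0.2, -4.4]
opening: 0.15
grasp_force: 97.7
```

```bash
python3 - <<'E'
from h import *
pourview("p1.png"); print(telemetry.sense()["contact_force"])
for q in [(-12,17,14),(-12,17,16),(-12,17,18)]: print(q,rel(*spose(*q)))
E
```

```text
scoop yellow mm per 6mm bin from mouth: [56 13 20 46 51 47 23  0 11 40 50 47 31 27 36 40 36 21  0  0  0  0  0] 40.6
[ 0.98887693 -0.38094638 -3.78634871]
(-12, 17, 14) ([-0.0, 0.134, 0.002], [-0.03, 0.001, -0.079])
(-12, 17, 16) ([-0.0, 0.178, 0.002], [-0.041, 0.001, -0.107])
(-12, 17, 18) ([-0.0, 0.223, 0.002], [-0.053, 0.001, -0.134])
```

View pics/p1.png

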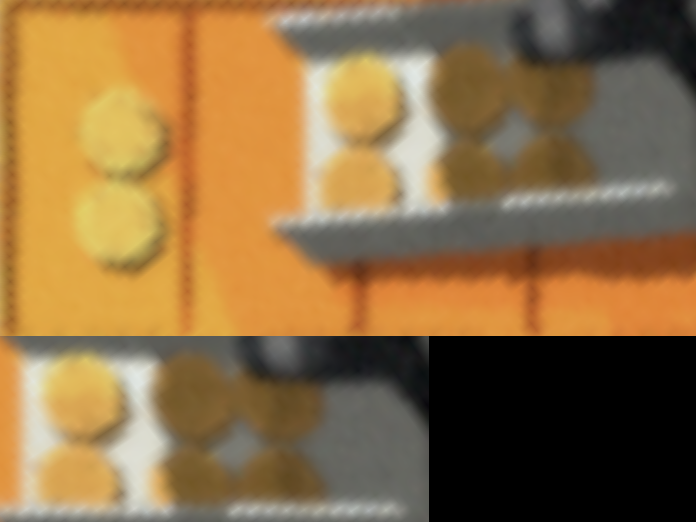

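Picture: two coins lie flat in field 1 at (122,132) and (120,223), and three pairs remain in the scoop with the mouth over field 2. I'll repeat the pulse.

>>> step_arm([
  [[0,0.067,0],[-0.015,0,-0.04],-1],
  [[0,0.134,0],[-0.03,0,-0.079],-1],
  [[0,0.178,0],[-0.041,0,-0.107],-1],
  [[0,0.223,0],[-0.053,0,-0.134],-1],
  [[0,0.223,0],[-0.053,0,-0.134],-1],
  [[0,0.134,0],[-0.03,0,-0.079],-1],
  [[0,0.134,0],[-0.03,0,-0.079],-1],
])

```text
clock: 41.3
eef_pos: [539.9, 159.0, 98.7]
tcp_rot: [-3.141, -0.242, 1.543]
contact_force: [0.5, -0.1, -3.1]
opening: 0.15
grasp_force: 97.8
```

```bash
python3 - <<'E'
from h import *
pourview(); print(telemetry.sense()["contact_force"])
for q in [(-12,17,18),(-12,18,8),(46,18,8)]: print(q,rel(*spose(*q)))
E
```

```text
scoop yellow mm per 6mm bin from mouth: [55 40  9  0 25 43 47 44 30 31 44 46 41 20  1  0  0  0  0  0  0  0  0] 41.35
[-0.04929832  0.06056222 -3.18241567]
(-12, 17, 18) ([-0.001, 0.089, 0.003], [-0.015, 0.003, -0.058])
(-12, 18, 8) ([-0.001, -0.133, 0.003], [0.022, 0.003, 0.081])
(46, 18, 8) ([-0.001, -0.133, 0.003], [0.303, 0.003, 0.151])
```

>>> step_arm([
  [[0,-0.07,0],[0.01,0,0.04],-1],
  [[0,-0.133,0],[0.022,0,0.081],-1],
  [[0,-0.133,0],[0.045,0,0.087],-1],
  [[0,-0.133,0],[0.095,0,0.1],-1],
  [[0,-0.133,0],[0.165,0,0.117],-1],
  [[0,-0.133,0],[0.23,0,0.134],-1],
  [[0,-0.133,0],[0.28,0,0.146],-1],
  [[0,-0.133,0],[0.29,0,0.149],-1],
])

```text
clock: 42.15
eef_pos: [542.0, 223.1, 84.6]
tcp_rot: [3.141, -0.14, 1.543]
contact_force: [0.3, 0.1, -2.9]
opening: 0.152
grasp_force: 97.8
```

```bash
python3 - <<'E'
from h import *
pourview("p2.png"); print(telemetry.sense()["contact_force"])
for q in [(44,17,14),(44,17,16),(44,17,18)]: print(q,rel(*spose(*q)))
E
```

```text
scoop yellow mm per 6mm bin from mouth: [56  7  0 18 44 49 43 25 26 44 49 45 23  1  0  0  0  0  0  0  0  0  0] 42.2
[-0.32992972  0.02409353 -3.21852664]
(44, 17, 14) ([-0.0, 0.133, 0.002], [-0.026, 0.001, -0.079])
(44, 17, 16) ([-0.0, 0.177, 0.002], [-0.037, 0.001, -0.106])
(44, 17, 18) ([-0.0, 0.222, 0.002], [-0.049, 0.001, -0.134])
```

>>> step_arm([
  [[0,0.067,0],[-0.013,0,-0.04],-1],
  [[0,0.133,0],[-0.026,0,-0.079],-1],
  [[0,0.177,0],[-0.037,0,-0.106],-1],
  [[0,0.222,0],[-0.049,0,-0.134],-1],
  [[0,0.222,0],[-0.049,0,-0.134],-1],
  [[0,0.133,0],[-0.026,0,-0.079],-1],
  [[0,0.133,0],[-0.026,0,-0.079],-1],
])

```text
clock: 42.9
eef_pos: [541.5, 215.1, 98.7]
tcp_rot: [-3.141, -0.242, 1.543]
contact_force: [-0.2, 0.1, -2.0]
opening: 0.154
grasp_force: 97.8
```

```bash
python3 - <<'E'
from h import *
pourview("p3.png"); print(telemetry.sense()["contact_force"])
for q in [(44,17,18),(44,18,8),(98,18,8)]: print(q,rel(*spose(*q)))
E
```

```text
scoop yellow mm per 6mm bin from mouth: [55 48 42 29 31 45 46 42 21  2  0  0  0  0  0  0  0  0  0  0  0  0  0] 42.95
[ 0.00364973  0.71036304 -2.15607782]
(44, 17, 18) ([-0.001, 0.089, 0.003], [-0.016, 0.003, -0.058])
(44, 18, 8) ([-0.001, -0.133, 0.003], [0.022, 0.003, 0.081])
(98, 18, 8) ([-0.001, -0.133, 0.003], [0.284, 0.003, 0.146])
```

>>> step_arm([
  [[0,-0.04,0],[0.03,0,0.03],-1],
  [[0,-0.09,0],[0.07,0,0.07],-1],
  [[0,-0.133,0],[0.12,0,0.105],-1],
  [[0,-0.133,0],[0.17,0,0.118],-1],
  [[0,-0.133,0],[0.22,0,0.13],-1],
  [[0,-0.133,0],[0.26,0,0.14],-1],
  [[0,-0.133,0],[0.284,0,0.146],-1],
  [[0,-0.133,0],[0.284,0,0.146],-1],
])

```text
clock: 43.75
eef_pos: [543.5, 276.9, 84.9]
tcp_rot: [3.141, -0.14, 1.543]
contact_force: [-0.1, -0.2, -3.0]
opening: 0.152
grasp_force: 97.9
```

```bash
python3 - <<'E'
from h import *
pourview("p4.png"); print(telemetry.sense()["contact_force"])
for q in [(98,17,14),(98,17,16),(98,17,18),(98,17,20)]: print(q,rel(*spose(*q)))
E
```

```text
scoop yellow mm per 6mm bin from mouth: [54  1  8 36 48 45 29  7  0  0  0  0  0  0  0  0  0  0  0  0  0  0  0] 43.8
[-0.27030796 -0.01157985 -2.54734826]
(98, 17, 14) ([-0.0, 0.133, 0.001], [-0.025, 0.001, -0.077])
(98, 17, 16) ([-0.0, 0.177, 0.001], [-0.036, 0.001, -0.105])
(98, 17, 18) ([-0.0, 0.222, 0.001], [-0.048, 0.001, -0.132])
(98, 17, 20) ([-0.0, 0.266, 0.001], [-0.061, 0.001, -0.158])
```

View pics/p4.png

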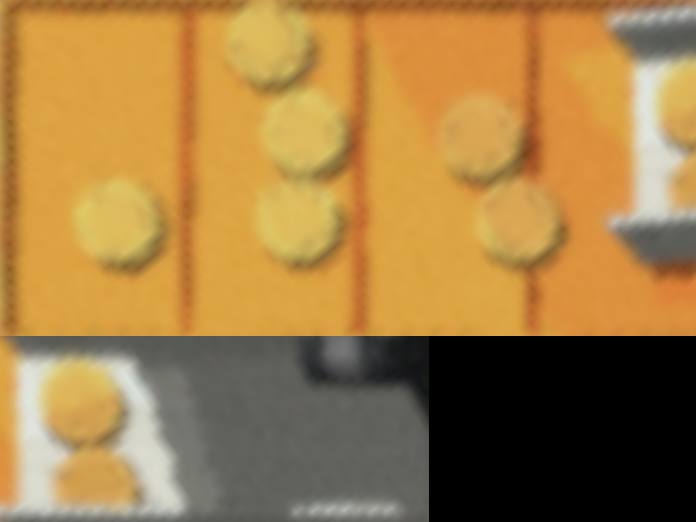

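Picture: 6 coins are out and flat in the tray: (118,223) in field 1, three in field 2 (one was nudged to (270,43)), and (480,138) and (520,222) in field 3. The last pair is still in the scoop, with its mouth at x≈633 over field 4.

>>> step_arm([
  [[0,0.03,0],[0.01,0,-0.015],-1],
  [[0,0.08,0],[0.01,0,-0.035],-1],
  [[0,0.133,0],[0.006,0,-0.069],-1],
  [[0,0.177,0],[-0.006,0,-0.097],-1],
  [[0,0.222,0],[-0.018,0,-0.124],-1],
  [[0,0.222,0],[-0.018,0,-0.124],-1],
  [[0,0.133,0],[0.006,0,-0.069],-1],
  [[0,0.133,0],[0.006,0,-0.069],-1],
])

```text
clock: 44.6
eef_pos: [543.5, 276.4, 98.1]
tcp_rot: [3.141, -0.242, 1.543]
contact_force: [0.3, -0.3, -2.9]
opening: 0.15
grasp_force: 97.9
```

```bash
python3 - <<'E'
from h import *
pourview("p5.png"); print(telemetry.sense()["contact_force"])
for q in [(104,17,18),(104,22,8),(160,40,0)]: print(q,rel(*spose(*q)))
E
```

```text
scoop yellow mm per 6mm bin from mouth: [55 46 31 11  0  0  0  0  0  0  0  0  0  0  0  0  0  0  0  0  0  0  0] 44.65
[-0.4433088  -0.37992789 -1.58680488]
(104, 17, 18) ([-0.001, 0.089, 0.002], [-0.021, 0.002, -0.063])
(104, 22, 8) ([-0.001, -0.133, 0.003], [0.021, 0.002, 0.056])
(160, 40, 0) ([-0.001, -0.311, 0.003], [0.325, 0.003, 0.154])
```

>>> step_arm([
  [[0,0.045,0],[-0.01,0,-0.03],-1],
  [[0,0.1,0],[-0.023,0,-0.07],-1],
  [[0,0.1,0],[-0.023,0,-0.07],-1],
  [[0,0.05,0],[0.0,0,-0.035],-1],
  [[0,0.05,0],[0.01,0,-0.035],-1],
])

```text
clock: 45.15
eef_pos: [543.4, 276.5, 105.6]
tcp_rot: [3.142, -0.282, 1.543]
contact_force: [-0.5, -0.4, -2.1]
opening: 0.151
grasp_force: 98.0
```

```bash
python3 - <<'E'
from h import *
pourview("p6.png"); print(telemetry.sense()["contact_force"])
for q in [(105,17,16),(115,18,14),(125,20,12),(160,40,0)]: print(q,rel(*spose(*q)))
E
```

```text
scoop yellow mm per 6mm bin from mouth: [53 14  0  0  0  0  0  0  0  0  0  0  0  0  0  0  0  0  0  0  0  0  0] 45.2
[-0.07814726  0.79369513 -1.14379584]
(105, 17, 16) ([-0.0, -0.006, 0.002], [-0.018, 0.001, 0.002])
(115, 18, 14) ([-0.0, -0.05, 0.002], [0.038, 0.001, 0.04])
(125, 20, 12) ([-0.0, -0.095, 0.002], [0.095, 0.002, 0.073])
(160, 40, 0) ([-0.0, -0.361, 0.002], [0.306, 0.002, 0.203])
```

View pics/p6.png

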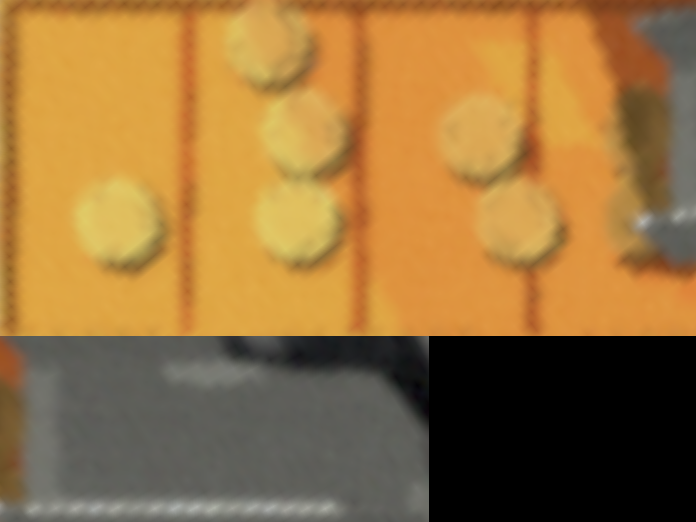

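Picture: the scoop is empty, and the last two coins are in field 4 just under the mouth at x≈635. I'll retract and carry the scoop back to the mat.

>>> step_arm([
  [[0,-0.02,0],[0.01,0,0.01],-1],
  [[0,-0.05,0],[0.038,0,0.035],-1],
  [[0,-0.095,0],[0.095,0,0.06],-1],
  [[0,-0.16,0],[0.16,0,0.09],-1],
  [[0,-0.24,0],[0.22,0,0.13],-1],
  [[0,-0.32,0],[0.28,0,0.17],-1],
  [[0,-0.361,0],[0.306,0,0.18],-1],
  [[0,-0.361,0],[0.306,0,0.18],-1],
])

```text
clock: 46.0
eef_pos: [545.2, 346.7, 88.2]
tcp_rot: [3.141, 0.0, 1.545]
contact_force: [0.9, 0.6, -1.6]
opening: 0.15
grasp_force: 97.9
```

```bash
python3 - <<'E'
from h import *
s=telemetry.sense(); print(s["eef_pos"],s["tcp_rot"])
imaging.grab_frame("top")
for m in imaging.mark_of("top","mat")[:1]: print(m,px2w("top",m["xy"],0))
for z in (90,55): print(rel(np.array([547.6,397.4,z]),R.from_euler("xyz",[np.pi,0,1.308])))
for a in coins(z=7.5): 
    if a[2][0]<600 and a[2][1]<200: print(*a)
E
```

```text
[545.23741254 346.68589544  88.1707187 ] [3.14115336e+00 2.50884802e-04 1.54459141e+00]
{'xy': [225.9, 217.4], 'conf': 0.59} [514.31039589 313.59777496   0.        ]
([-0.001, -0.001, 0.299], [0.263, 0.005, -0.009])
([-0.001, -0.001, 0.299], [0.263, 0.005, 0.166])
102 [279. 253.] [391.2 136.5   7.5]
```

>>> step_arm([
  [[0,0,0.1],[0.13,0.003,0],-1],
  [[0,0,0.2],[0.263,0.005,0],-1],
  [[0,0,0.299],[0.263,0.005,0.05],-1],
  [[0,0,0.299],[0.263,0.005,0.1],-1],
  [[0,0,0.299],[0.263,0.005,0.14],-1],
  [[0,0,0.299],[0.263,0.005,0.166],-1],
  [[0,0,0.299],[0.263,0.005,0.175],-1],
  [[0,0,0.299],[0.263,0.005,0.175],-1],
])

```text
clock: 46.95
eef_pos: [547.9, 396.9, 53.1]
tcp_rot: [-3.141, 0.0, 1.308]
contact_force: [0.3, -0.3, -0.8]
opening: 0.151
grasp_force: 98.0
```

>>> step_arm([
  [[0,0,0],[0,0,0.005],-1],
  [[0,0,0],[0,0,0.01],-1],
  [[0,0,0],[0,0,0.01],-1],
  [[0,0,0],[0,0,0.01],-1],
])

```text
clock: 47.35
eef_pos: [547.9, 397.5, 51.5]
tcp_rot: [3.141, -0.0, 1.308]
contact_force: [-0.3, 0.4, -0.5]
opening: 0.148
grasp_force: 98.0
```

>>> step_arm([
  [[0,0,0],[0,0,0.005],-1],
  [[0,0,0],[0,0,0.008],-1],
  [[0,0,0],[0,0,0.008],-1],
  [[0,0,0],[0,0,0.008],-0.6],
  [[0,0,0],[0,0,0.008],-0.3],
  [[0,0,0],[0,0,0.008],0],
  [[0,0,0],[0,0,0.008],0],
], squeeze=30)

```text
clock: 48.05
eef_pos: [547.9, 397.3, 49.8]
tcp_rot: [3.142, -0.0, 1.307]
contact_force: [0.0, 0.1, 0.0]
opening: 0.502
grasp_force: 0.0
```

>>> step_arm([
  [[0,0,0],[0,0,-0.1],0],
  [[0,0,0],[0,0,-0.3],0],
  [[0,0,0],[0,0,-0.5],0],
  [[0,0,0],[0,0,-0.75],0],
  [[0,0,0],[0,0,-0.98],0],
  [[0,0,0],[0,0,-0.98],0],
])

```text
clock: 48.65
eef_pos: [550.8, 399.5, 253.8]
tcp_rot: [3.134, -0.009, 1.307]
contact_force: [-0.6, 0.4, 0.2]
opening: 0.497
grasp_force: 0.0
```

```bash
python3 - <<'E'
from h import *
s=telemetry.sense(); print(s["eef_pos"],s["tcp_rot"],s["qpos"])
im,tr,sc=pourview(); t=cv2.resize(tr,(696,336)); sub=cv2.resize(im[130:400,200:580],(760,540))
cv2.imwrite("pics/c1.png",cv2.resize(np.vstack([np.pad(t,((0,0),(0,64),(0,0))),sub]),None,fx=.68,fy=.68)[:,:,::-1])
for c in ("scene","top"):
    if c=="top": imaging.grab_frame("top")
    for n,z in [("magnifier",0),("swivel_bar",200),("tilt_hinge",200),("lens",250),("lens_tab",270),("scoop",3),("scoop_grip",67),("scoop_mouth",6)]:
        for m in imaging.mark_of(c,n)[:1]: print(c,n,round(m["conf"],2),m["xy"],np.round(px2w(c,m["xy"],z)))
E
```

```text
[550.84484986 399.49026694 253.77144481] [ 3.1341525  -0.00918534  1.30749562] [6.25247325e-01 4.14372916e-01 1.49101014e+00 1.78681151e-05
 1.22438908e+00 8.88576234e-01]
scoop yellow mm per 6mm bin from mouth: [0 0 0 0 0 0 0 0 0 0 0 0 0 0 0 0 0 0 0 0 0 0 0] 48.7
scene magnifier 0.75 [274.4, 293.4] [745.  17.   0.]
scene swivel_bar 0.75 [240.0, 224.2] [738. -64. 200.]
scene tilt_hinge 0.69 [227.0, 215.5] [ 737. -103.  200.]
scene lens 0.9 [205.3, 177.2] [ 713. -182.  250.]
scene lens_tab 0.89 [188.5, 151.8] [ 693. -253.  270.]
scene scoop 0.76 [428.7, 293.8] [525. 312.   3.]
scene scoop_grip 0.91 [462.0, 308.8] [551. 395.  67.]
scene scoop_mouth 0.77 [405.7, 273.3] [511. 240.   6.]
top magnifier 0.93 [315.9, 145.2] [751.   5.   0.]
top swivel_bar 0.75 [340.3, 136.5] [730. -64. 200.]
top tilt_hinge 0.72 [282.3, 252.5] [404. 110. 200.]
top lens 0.78 [379.1, 128.7] [ 737. -168.  250.]
top lens_tab 0.55 [400.8, 126.1] [ 737. -223.  270.]
top scoop 0.9 [227.5, 210.1] [538. 307.   3.]
top scoop_grip 0.58 [191.5, 207.8] [546. 407.  67.]
top scoop_mouth 0.76 [249.3, 220.5] [502. 234.   6.]
```

View pics/c1.png

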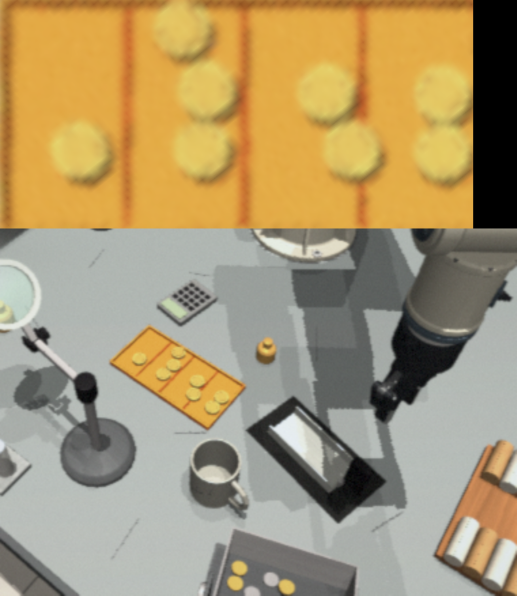

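Picture: all 8 coins lie flat in the tray with every field occupied (1, 3, 2 with one touching a line, and 2), and the empty scoop stands upright on the mat. Now I'll measure the magnifier with the wrist camera.

```bash
python3 - <<'E'
from h import *
print(rel(np.array([745,-130,380.]),R.from_euler("xyz",[np.pi,0,1.45])))
E
```

```text
([0.0, -0.0, -0.181], [-2.289, 1.638, -0.671])
```

>>> step_arm([
  [[0,0,0],[-0.1,0.07,-0.2],0],
  [[0,0,0],[-0.25,0.17,-0.35],0],
  [[0,0,0],[-0.42,0.3,-0.5],0],
  [[0,0,0],[-0.59,0.42,-0.63],0],
  [[0,0,0],[-0.77,0.55,-0.67],0],
])

```text
clock: 50.05
eef_pos: [615.2, 219.2, 383.5]
tcp_rot: [3.138, -0.003, 1.308]
contact_force: [0.2, 0.9, 0.2]
opening: 0.498
grasp_force: 0.0
```

>>> step_arm([
  [[0,0,-0.05],[-0.19,0.136,0],0],
  [[0,0,-0.1],[-0.38,0.272,0],0],
  [[0,0,-0.15],[-0.57,0.408,0],0],
  [[0,0,-0.181],[-0.76,0.544,0],0],
])

```text
clock: 50.45
eef_pos: [679.9, 43.1, 380.1]
tcp_rot: [3.141, -0.0, 1.451]
contact_force: [0.8, 0.9, 0.2]
opening: 0.5
grasp_force: 0.0
```

```bash
python3 - <<'E'
from h import *
print(telemetry.sense()["eef_pos"],rel(np.array([745,-130,380.]),R.from_euler("xyz",[np.pi,0,1.45])))
E
```

```text
[679.88692183  43.08808851 380.05788204] ([0.001, -0.0, 0.001], [-0.82, 0.427, 0.0])
```

```bash
python3 - <<'E'
from h import *
c=imaging.calibration("wrist"); im=imaging.grab_frame("wrist"); np.savez("v1.npz",im=im,T=c["cam_to_world"])
for n,z in [("tray",0),("magnifier",0),("swivel_bar",200),("tilt_hinge",200)]:
    for m in imaging.mark_of("wrist",n)[:1]: print(n,round(m["conf"],2),m["xy"],np.round(px2w("wrist",m["xy"],z,c),1))
E
```

```text
tray 0.55 [225.5, 168.3] [531.5  26.2   0. ]
magnifier 0.55 [369.2, 158.7] [753.5  14.4   0. ]
swivel_bar 0.85 [390.1, 264.1] [742.3 -58.  200. ]
tilt_hinge 0.46 [221.5, 180.4] [585.9  52.1 200. ]
```

>>> step_arm([
  [[0,0,0],[-0.2,0.1,0],0],
  [[0,0,0],[-0.4,0.2,0],0],
  [[0,0,0],[-0.6,0.3,0],0],
  [[0,0,0],[-0.8,0.41,0],0],
  [[0,0,0],[-0.82,0.427,0],0],
  [[0,0,0],[-0.82,0.427,0],0],
  [[0,0,0],[-0.82,0.427,0],0],
])

```text
clock: 51.4
eef_pos: [744.2, -126.1, 379.8]
tcp_rot: [-3.141, -0.001, 1.451]
contact_force: [0.5, 1.1, 1.1]
opening: 0.5
grasp_force: 0.0
```

```bash
python3 - <<'E'
from h import *
print(telemetry.sense()["eef_pos"])
c=imaging.calibration("wrist"); im=imaging.grab_frame("wrist"); np.savez("v2.npz",im=im,T=c["cam_to_world"])
for n,z in [("magnifier",0),("swivel_bar",200),("tilt_hinge",200),("lens",250),("lens_tab",270)]:
    for m in imaging.mark_of("wrist",n)[:2]: print(n,round(m["conf"],2),m["xy"],np.round(px2w("wrist",m["xy"],z,c),1))
# foot: dark blob circle at z=26
g=cv2.cvtColor(im,cv2.COLOR_RGB2GRAY)
print(g[::40,::40])
E
```

```text
[ 744.23463661 -126.05932601  379.7867953 ]
magnifier 0.88 [315.0, 46.5] [754.7  12.1   0. ]
swivel_bar 0.65 [305.7, 104.9] [740.2 -57.1 200. ]
tilt_hinge 0.95 [306.1, 166.2] [ 733.1 -112.9  200. ]
lens 0.69 [304.1, 252.0] [ 724.5 -177.8  250. ]
lens_tab 0.73 [299.0, 332.7] [ 711.7 -245.3  270. ]
[[159 148 146 146 170 151 162 162  59 161 161 160  41  98  92  91]
 [161 148 150 146 151 147 154  97 108  93 151 151  41  99  98  96]
 [141 142 148 157 151 155 150  63  98 165 152 153  38 100  97  99]
 [ 79  75  92 101 118 165 166 101  68 164 200 166  44 101 102 100]
 [100  71  90 102 102 165 167  84  13 154  87 164  42  99  99  98]
 [162 141 140 142 143 144 143 122 118 143 192 164  43  99  99  99]
 [161 143 144 141 142 163 203 179 177 188  42 161  44  97 101 101]
 [161 162 162 165 166 164   6 207 194 190  18 109  46  99  99 100]
 [163 160 118 164   5  16  15 162 165 112   5  15  16 100  97 101]
 [158 162 160  20  11  23  13 161 162 105   9  20  21  19 100 100]]
```

```bash
python3 - <<'E'
from h import *
C=np.array([753.5,13.5,0]); d0=np.array([-.16,-.987,0]); H=C+130*d0+[0,0,200]
v=np.load("v2.npz"); c=imaging.calibration("wrist"); c["cam_to_world"]=v["T"]
for a in np.arange(0.1,1.2,.1): print(round(a,1),[np.round(w2px("wrist",H+L*(d0*np.cos(a)+np.array([0,0,np.sin(a)])),c)) for L in (85,152)])
print(rel(np.array([741.5,-60.5,300]),R.from_euler("xyz",[np.pi,0,1.41])),rel(np.array([741.5,-60.5,182]),R.from_euler("xyz",[np.pi,0,1.41])))
E
```

```text
0.1 [array([303., 252.]), array([301., 313.])]
0.2 [array([303., 255.]), array([301., 320.])]
0.3 [array([303., 257.]), array([300., 326.])]
0.4 [array([302., 258.]), array([299., 332.])]
0.5 [array([302., 258.]), array([299., 336.])]
0.6 [array([302., 258.]), array([298., 339.])]
0.7 [array([302., 256.]), array([297., 340.])]
0.8 [array([301., 253.]), array([297., 339.])]
0.9 [array([301., 249.]), array([296., 335.])]
1.0 [array([301., 244.]), array([295., 329.])]
1.1 [array([301., 238.]), array([295., 319.])]
([0.0, -0.0, 0.052], [0.329, -0.054, 0.401]) ([0.0, -0.0, 0.052], [0.329, -0.054, 0.991])
```

>>> step_arm([
  [[0,0,0.052],[0.15,-0.03,0],0],
  [[0,0,0.052],[0.329,-0.054,0.1],0],
  [[0,0,0.052],[0.329,-0.054,0.3],0],
  [[0,0,0.052],[0.329,-0.054,0.5],0],
  [[0,0,0.052],[0.329,-0.054,0.65],0],
  [[0,0,0.052],[0.329,-0.054,0.65],0],
])

```text
clock: 52.3
eef_pos: [738.9, -60.8, 244.7]
tcp_rot: [-3.133, 0.001, 1.409]
contact_force: [-0.1, 0.3, -0.2]
opening: 0.494
grasp_force: 0.0
```

```bash
python3 - <<'E'
from h import *
s=telemetry.sense(); print(s["eef_pos"],s["contact_force"])
print(rel(np.array([741.5,-60.5,182]),R.from_euler("xyz",[np.pi,0,1.41])))
c=imaging.calibration("wrist"); im=imaging.grab_frame("wrist")
for n,z in [("swivel_bar",200),("magnifier",0),("tilt_hinge",200)]:
    for m in imaging.mark_of("wrist",n)[:1]: print(n,round(m["conf"],2),m["xy"],np.round(px2w("wrist",m["xy"],z,c),1))
imaging.grab_frame("scene")
for m in imaging.mark_of("scene","swivel_bar")[:1]: print(m["conf"],px2w("scene",m["xy"],200))
E
```

```text
[738.92690485 -60.81115376 244.66862456] [-0.12046089  0.25953723 -0.23752874]
([-0.01, 0.001, -0.001], [0.004, 0.015, 0.313])
swivel_bar 0.61 [324.1, 232.2] [741.6 -60.1 200. ]
magnifier 0.7 [290.1, 367.8] [ 649.  -341.2    0. ]
tilt_hinge 0.97 [325.5, 310.3] [ 733.9 -113.4  200. ]
0.98 [744.15035967 -58.38784685 200.        ]
```

Measurements agree with the bar at (741.5, -60). I'll descend and pinch it.

>>> step_arm([
  [[0,0,0],[0.004,0.012,0.1],0],
  [[0,0,0],[0.004,0.012,0.2],0],
  [[0,0,0],[0.004,0.012,0.28],0],
  [[0,0,0],[0.004,0.012,0.31],0],
  [[0,0,0],[0.004,0.012,0.31],0],
  [[0,0,0],[0.004,0.012,0.31],-0.3],
  [[0,0,0],[0.004,0.012,0.31],-0.5],
])

```text
clock: 53.3
eef_pos: [744.8, -61.2, 189.0]
tcp_rot: [3.14, -0.0, 1.409]
contact_force: [0.7, 0.2, 0.5]
opening: 0.249
grasp_force: 0.0
```

>>> step_arm([
  [[0,0,0],[0,0,0],-0.6],
  [[0,0,0],[0,0,0],-0.7],
  [[0,0,0],[0,0,0],-0.8],
  [[0,0,0],[0,0,0],-1],
  [[0,0,0],[0,0,0],-1],
])

```text
clock: 53.8
eef_pos: [744.0, -61.1, 188.6]
tcp_rot: [-3.142, 0.0, 1.409]
contact_force: [-3.4, 0.2, 5.7]
opening: 0.138
grasp_force: 29.0
```

>>> step_arm([
  [[0,0,0.156],[0.003,-0.046,0],-1],
  [[0,0,0.311],[0.011,-0.091,0],-1],
  [[0,0,0.467],[0.025,-0.134,0],-1],
  [[0,0,0.622],[0.044,-0.176,0],-1],
  [[0,0,0.778],[0.068,-0.215,0],-1],
  [[0,0,0.933],[0.096,-0.251,0],-1],
  [[0,0,0.933],[0.096,-0.251,0],-1],
])

```text
clock: 54.5
eef_pos: [694.1, -35.0, 188.5]
tcp_rot: [-3.139, 0.006, 0.673]
contact_force: [-16.0, -4.9, 13.5]
opening: 0.136
grasp_force: 28.9
```

>>> step_arm([
  [[0,0,0.156],[0.003,-0.046,0],-1],
  [[0,0,0.311],[0.011,-0.091,0],-1],
  [[0,0,0.467],[0.025,-0.134,0],-1],
  [[0,0,0.622],[0.044,-0.176,0],-1],
  [[0,0,0.778],[0.068,-0.215,0],-1],
  [[0,0,0.92],[0.094,-0.249,0],-1],
  [[0,0,0.92],[0.094,-0.249,0],-1],
  [[0,0,0.92],[0.094,-0.249,0],-1],
])

```text
clock: 55.3
eef_pos: [676.5, 17.2, 188.4]
tcp_rot: [-3.141, 0.009, -0.047]
contact_force: [-22.7, 2.5, 17.9]
opening: 0.135
grasp_force: 29.9
```

```bash
python3 - <<'E'
from h import *
s=telemetry.sense(); print(s["eef_pos"],s["tcp_rot"],s["contact_force"],s["wrist_torque"],s["opening"])
for cam in ("scene","top"):
  imaging.grab_frame(cam)
  for n,z in [("magnifier",0),("swivel_bar",200),("tilt_hinge",200),("lens",250),("lens_tab",285)]:
    for m in imaging.mark_of(cam,n)[:1]: print(cam,n,round(m["conf"],2),m["xy"],np.round(px2w(cam,m["xy"],z),1))
E
```

```text
[676.54293592  17.18340046 188.37109006] [-3.14148518  0.00949106 -0.04667466] [-22.70782315   2.51377441  17.90819743] [ 0.35660852  3.58252648 -0.0769985 ] 0.13492575359954612
scene magnifier 0.6 [274.0, 294.7] [748.6  18.7   0. ]
scene swivel_bar 0.57 [287.7, 225.2] [678.2  19.  200. ]
scene tilt_hinge 0.6 [305.0, 209.7] [622.7  21.6 200. ]
scene lens 0.86 [320.8, 174.1] [554.2  13.1 250. ]
scene lens_tab 0.6 [331.6, 143.5] [491.9  -4.3 285. ]
top magnifier 0.7 [227.6, 211.7] [533.3 307.7   0. ]
top swivel_bar 0.74 [314.0, 157.8] [670.5  13.1 200. ]
top tilt_hinge 0.65 [313.2, 175.9] [618.3  16.9 200. ]
```

>>> step_arm([
  [[0,0,0],[0,0,0],-0.5],
  [[0,0,0],[0,0,0],-0.2],
  [[0,0,0],[0,0,0],0],
  [[0,0,0],[0,0,0],0],
])

```text
clock: 56.3
eef_pos: [681.5, 16.5, 187.7]
tcp_rot: [3.142, -0.0, -0.047]
contact_force: [-0.5, 0.0, 0.0]
opening: 0.5
grasp_force: 0.0
```

>>> step_arm([
  [[0,0,0],[0,0,-0.1],0],
  [[0,0,0],[0,0,-0.3],0],
  [[0,0,0],[0,0,-0.5],0],
  [[0,0,0],[0,0,-0.75],0],
  [[0,0,0],[0,0,-0.98],0],
  [[0,0,0],[0,0,-0.98],0],
])

```text
clock: 56.9
eef_pos: [684.0, 16.5, 391.9]
tcp_rot: [-3.141, -0.012, -0.047]
contact_force: [0.3, -0.3, 0.4]
opening: 0.499
grasp_force: 0.0
```

```bash
python3 - <<'E'
from h import *
s=telemetry.sense(); print(s["eef_pos"],s["tcp_rot"],s["contact_force"],s["qpos"])
C=np.array([753.5,13.5,0])
obs=[]
for cam in ("scene","top","wrist"):
  c=imaging.calibration(cam); imaging.grab_frame(cam)
  for n,L in [("magnifier",-1),("swivel_bar",75),("tilt_hinge",130),("lens",215),("lens_tab",282)]:
    for m in imaging.mark_of(cam,n)[:1]:
      obs.append((cam,n,m["conf"],m["xy"],c)); print(cam,n,round(m["conf"],2),m["xy"],np.round(px2w(cam,m["xy"],0 if L<0 else 200,c),1))
from scipy.optimize import least_squares
def pred(p,n):
    cx,cy,th,a=p; d=np.array([-np.cos(th),-np.sin(th),0]); C=np.array([cx,cy,0]); H=C+130*d+[0,0,200]; u=d*np.cos(a)+np.array([0,0,np.sin(a)]); w=-d*np.sin(a)+np.array([0,0,np.cos(a)])
    return {"magnifier":C,"swivel_bar":C+75*d+[0,0,200],"tilt_hinge":H,"lens":H+85*u,"lens_tab":H+152*u+4*w}[n]
def f(p): return np.concatenate([(w2px(o[0],pred(p,o[1]),o[4])-o[3])*o[2] for o in obs])
for a0 in (.4,.8,1.0):
    r_=least_squares(f,[753.5,13.5,-.04,a0],loss="soft_l1"); print(r_.x,r_.cost)
for o,e in zip(obs,f(r_.x).reshape(-1,2)): print(o[0],o[1],np.round(e,1))
E
```

```text
[683.95986298  16.52472047 391.89432048] [-3.14076467 -0.01192944 -0.04667676] [ 0.32282414 -0.33284622  0.43882974] [2.19592301e-02 3.43509378e-01 1.30017418e+00 7.94077864e-06
 1.48595096e+00 1.63942676e+00]
scene magnifier 0.71 [274.8, 294.1] [746.2  19.1   0. ]
scene swivel_bar 0.6 [289.0, 225.9] [677.9  22.4 200. ]
scene tilt_hinge 0.74 [301.4, 210.0] [628.1  15.8 200. ]
scene lens 0.56 [323.6, 172.1] [507.1 -15.4 200. ]
scene lens_tab 0.92 [337.8, 148.2] [420.6 -37.2 200. ]
top magnifier 0.64 [310.3, 144.8] [753.3  23.8   0. ]
top swivel_bar 0.76 [316.5, 157.7] [670.6   5.9 200. ]
top tilt_hinge 0.72 [310.5, 175.6] [619.4  24.5 200. ]
top lens 0.87 [308.5, 191.2] [574.8  31.5 200. ]
wrist magnifier 0.85 [320.7, 96.6] [752.   12.3   0. ]
wrist swivel_bar 0.9 [321.3, 179.2] [678.8  15.7 200. ]
wrist tilt_hinge 0.94 [319.2, 232.3] [622.9  20.4 200. ]
wrist lens 0.97 [318.5, 314.9] [523.2  26.  200. ]
wrist lens_tab 0.52 [318.4, 233.2] [622.   21.3 200. ]
[ 7.53562922e+02  1.21047076e+01 -6.19319358e-02  7.41934016e-01] 106.08277912382307
[ 7.53562929e+02  1.21047261e+01 -6.19317115e-02  7.41929554e-01] 106.0827791406814
[ 7.53562881e+02  1.21045966e+01 -6.19332667e-02  7.41960283e-01] 106.08277919400815
scene magnifier [-3.   0.4]
scene swivel_bar [-1.4 -0.6]
scene tilt_hinge [ 2.1 -0.2]
scene lens [-0.4  2.1]
scene lens_tab [-0.7 -0.2]
top magnifier [ 2.2 -0.1]
top swivel_bar [-2.9 -2. ]
top tilt_hinge [ 1.1 -1.1]
top lens [2.2 2.5]
wrist magnifier [ 0.1 -0.9]
wrist swivel_bar [-1.   0.2]
wrist tilt_hinge [ 0.2 -0.7]
wrist lens [-0.1  3.7]
wrist lens_tab [-0.5 88.2]
```

```bash
cat >> h.py <<'E'
def tabp(a,dz=0):
    C=np.array([753.5,12.1]); d=np.array([-.998,.062]); r_=130+152*np.cos(a)-4*np.sin(a)
    return np.r_[C+d*r_,200+152*np.sin(a)+4*np.cos(a)+dz]
E
python3 - <<'E'
from h import *
o=R.from_euler("xyz",[np.pi,0,-.047])
print(rel(np.r_[tabp(.74)[:2],390],o))
p0=np.r_[tabp(.74)[:2],390]
for a in (.74,.6,.5,.4,.3,.2,.1,0): print(a,rel(tabp(a),o,p0,o)[1])
E
```

```text
([-0.0, -0.0, 0.001], [-0.836, -0.013, -0.031])
0.74 [0.0, -0.0, 0.423]
0.6 [-0.068, -0.001, 0.504]
0.5 [-0.11, -0.002, 0.568]
0.4 [-0.144, -0.002, 0.636]
0.3 [-0.172, -0.003, 0.706]
0.2 [-0.193, -0.003, 0.779]
0.1 [-0.206, -0.003, 0.854]
0 [-0.212, -0.003, 0.93]
```

>>> step_arm([
  [[0,0,0],[-0.2,0,0],-1],
  [[0,0,0],[-0.4,-0.006,0],-1],
  [[0,0,0],[-0.6,-0.01,0],-1],
  [[0,0,0],[-0.8,-0.013,0],-1],
  [[0,0,0],[-0.836,-0.013,0],-1],
  [[0,0,0],[-0.836,-0.013,0],-1],
  [[0,0,0],[-0.836,-0.013,0],-1],
])

```text
clock: 58.5
eef_pos: [515.4, 26.9, 384.2]
tcp_rot: [-3.142, -0.001, -0.047]
contact_force: [-0.1, -0.1, -0.3]
opening: -0.003
grasp_force: 0.0
```

```bash
python3 - <<'E'
from h import *
s=telemetry.sense(); print(s["eef_pos"],s["tcp_rot"],s["opening"])
o=R.from_euler("xyz",[np.pi,0,-.047])
for a in (.9,.74,.5,.25,.1,0): print(a,rel(tabp(a),o)[1])
E
```

```text
[515.35998244  26.87844376 384.17076407] [-3.14152025e+00 -1.36453083e-03 -4.65212496e-02] -0.00269587730749822
0.9 [0.086, 0.001, 0.313]
0.74 [-0.005, -0.0, 0.394]
0.5 [-0.115, -0.002, 0.539]
0.25 [-0.189, -0.003, 0.713]
0.1 [-0.212, -0.003, 0.825]
0 [-0.218, -0.003, 0.901]
```

>>> step_arm([
  [[0,0,0],[0,0,0.15],-1],
  [[0,0,0],[0,0,0.3],-1],
  [[0,0,0],[-0.005,0,0.39],-1],
  [[0,0,0],[-0.04,0,0.43],-1],
  [[0,0,0],[-0.08,0,0.48],-1],
  [[0,0,0],[-0.115,0,0.539],-1],
  [[0,0,0],[-0.14,0,0.6],-1],
  [[0,0,0],[-0.165,0,0.65],-1],
])

```text
clock: 59.3
eef_pos: [480.9, 28.5, 253.1]
tcp_rot: [-3.142, -0.0, -0.047]
contact_force: [3.5, 0.3, 0.6]
opening: 0.001
grasp_force: 0.8
```

```bash
python3 - <<'E'
from h import *
s=telemetry.sense(); print(s["eef_pos"],s["contact_force"])
o=R.from_euler("xyz",[np.pi,0,-.047])
for a in (.25,.1,.03,0): print(a,rel(tabp(a),o)[1])
E
```

```text
[480.91678003  28.46333211 253.06801502] [3.50669811 0.30638722 0.60008408]
0.25 [-0.016, -0.003, 0.058]
0.1 [-0.039, -0.003, 0.17]
0.03 [-0.044, -0.004, 0.223]
0 [-0.045, -0.004, 0.245]
```

>>> step_arm([
  [[0,0,0],[-0.008,0,0.03],-1],
  [[0,0,0],[-0.016,0,0.06],-1],
  [[0,0,0],[-0.024,0,0.1],-1],
  [[0,0,0],[-0.032,0,0.14],-1],
  [[0,0,0],[-0.038,0,0.17],-1],
  [[0,0,0],[-0.038,0,0.17],-1],
])

```text
clock: 59.9
eef_pos: [473.2, 28.7, 218.8]
tcp_rot: [3.141, 0.001, -0.047]
contact_force: [-1.1, 0.3, 0.8]
opening: -0.002
grasp_force: 0.0
```

```bash
python3 - <<'E'
from h import *
s=telemetry.sense(); print(s["eef_pos"],s["contact_force"])
o=R.from_euler("xyz",[np.pi,0,-.047]); print(rel(tabp(0),o)[1])
c=imaging.calibration("scene"); imaging.grab_frame("scene")
for n in ("lens","lens_tab","tilt_hinge"):
    for m in imaging.mark_of("scene",n)[:1]: print(n,m["conf"],m["xy"],px2w("scene",m["xy"],{"lens":207,"lens_tab":219,"tilt_hinge":200}[n]))
for a in (0,.1,.2,.3): print(a,w2px("scene",tabp(a)))
E
```

```text
[473.23698151  28.74313933 218.81072281] [-1.14368473  0.34015984  0.78739563]
[-0.006, -0.004, 0.074]
lens 0.61 [331.8, 185.7] [535.43925809  29.65147032 207.        ]
lens_tab 0.68 [351.4, 164.6] [463.43517851  32.79265325 219.        ]
tilt_hinge 0.61 [302.3, 206.5] [619.19098246  11.10727586 200.        ]
0 [347.8864056  170.64517417]
0.1 [347.81873485 166.332218  ]
0.2 [347.33300331 162.32819633]
0.3 [346.41762925 158.6793662 ]
```

>>> step_arm([
  [[0,0,0],[-0.003,0,0.03],-1],
  [[0,0,0],[-0.005,0,0.055],-1],
  [[0,0,0],[-0.006,0,0.074],-1],
  [[0,0,0],[-0.006,0,0.074],-1],
  [[0,0,0],[-0.006,0,0.074],-1],
])

```text
clock: 60.6
eef_pos: [472.4, 28.8, 204.7]
tcp_rot: [3.142, 0.001, -0.047]
contact_force: [0.2, -0.0, 0.1]
opening: -0.002
grasp_force: 0.1
```

>>> step_arm([
  [[0,0,0],[0,0,-0.05],-1],
  [[0,0,0],[0,0,-0.25],-1],
  [[0,0,0],[0,0,-0.5],-1],
  [[0,0,0],[-0.2,0,-0.75],0],
  [[0,0,0],[-0.4,0,-0.9],0],
  [[0,0,0],[-0.4,0,-0.9],0],
  [[0,0,0],[-0.4,0,-0.9],0],
])

```text
clock: 61.3
eef_pos: [392.5, 32.7, 387.1]
tcp_rot: [-3.141, -0.005, -0.046]
contact_force: [-0.5, 0.6, 0.2]
opening: 0.498
grasp_force: 0.0
```

```bash
cat > fit.py <<'E'
from h import *
from scipy.optimize import least_squares
obs=[]; ims={}
for cam in ("scene","wrist","top"):
  c=imaging.calibration(cam); ims[cam]=imaging.grab_frame(cam)
  for n in ("magnifier","swivel_bar","tilt_hinge","lens","lens_tab"):
    for m in imaging.mark_of(cam,n)[:1]:
      if m["conf"]>.45: obs.append((cam,n,m["conf"],m["xy"],c))
def pred(p,n):
    cx,cy,th,a=p; d=np.array([-np.cos(th),-np.sin(th),0]); C=np.array([cx,cy,0]); H=C+130*d+[0,0,200]; u=d*np.cos(a)+np.array([0,0,np.sin(a)]); w=-d*np.sin(a)+np.array([0,0,np.cos(a)])
    return {"magnifier":C,"swivel_bar":C+75*d+[0,0,200],"tilt_hinge":H,"lens":H+85*u,"lens_tab":H+152*u+4*w}[n]
f=lambda p: np.concatenate([(w2px(o[0],pred(p,o[1]),o[4])-o[3])*o[2] for o in obs])
q=least_squares(f,[753.5,12,-.06,.05],loss="soft_l1").x; print(q,"lens",pred(q,"lens"))
for o,e in zip(obs,f(q).reshape(-1,2)): print(o[0],o[1],round(o[2],2),np.round(o[3]),np.round(e,1))
a=cv2.resize(ims["scene"][100:360,180:500],(640,520)); b=cv2.resize(ims["wrist"],(512,320))
m=np.zeros((600,800,3),np.uint8); m[:325,:400]=cv2.resize(a,(400,325)); m[:250,400:]=cv2.resize(ims["wrist"],(400,250)); t=cv2.resize(ims["top"][100:280,180:440],(395,270)); m[328:598,:395]=t
m[260:598,400:]=cv2.resize(ims["scene"][130:250,260:400],(400,338))
cv2.imwrite("pics/fin.png",m[:,:,::-1])
E
python3 fit.py
```

```text
[ 7.50038918e+02  1.85142403e+01 -3.48585813e-02  1.13556024e-02] lens [535.17500713  26.00712656 200.96520546]
scene magnifier 0.72 [274. 292.] [-0.2  1.9]
scene swivel_bar 0.63 [290. 225.] [-0.1 -0.1]
scene tilt_hinge 0.94 [302. 210.] [ 3.7 -1.1]
scene lens 0.63 [331. 186.] [-0.4  0.6]
scene lens_tab 0.82 [348. 170.] [ 0.  -0.8]
wrist swivel_bar 0.5 [12. 41.] [ 152.9 -124.7]
wrist lens 0.6 [324.   8.] [-2.6  2.3]
top magnifier 0.93 [313. 146.] [-0.7 -0.2]
top swivel_bar 0.85 [311. 157.] [ 0.  -0.8]
top tilt_hinge 0.58 [313. 176.] [-1.1 -0.6]
top lens 0.58 [308. 204.] [1.6 0.7]
top lens_tab 0.71 [308. 227.] [1.7 1. ]
```

View pics/fin.png

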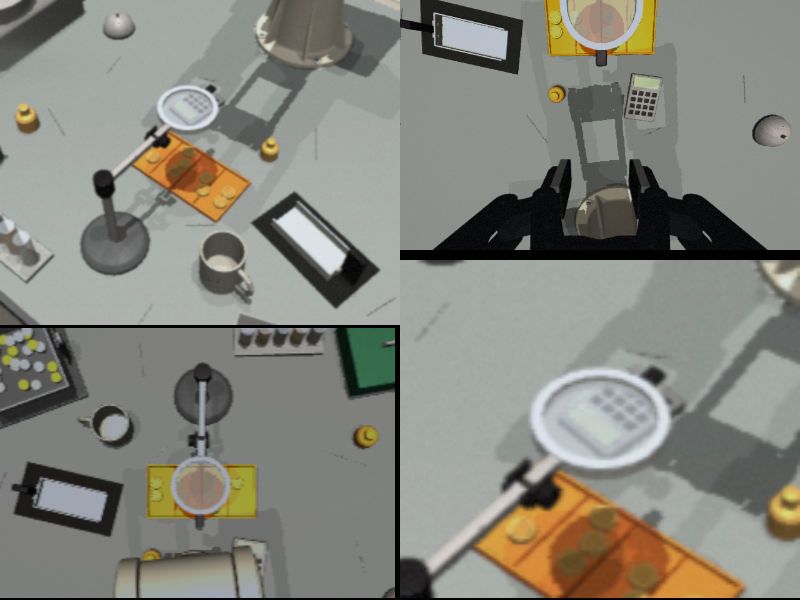

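The last picture shows the lens level over the tray centre, the scoop on its mat, and the mug, weights and calculator where they were. I'll do one numeric check of the lens centring before handing in.

```bash
python3 - <<'E'
from h import *
im=imaging.grab_frame("top"); hsv=cv2.cvtColor(im,cv2.COLOR_RGB2HSV)
m=cv2.inRange(hsv,(0,0,165),(180,60,255)); m[:, :270]=0; m[:,350:]=0; m[:180]=0; m[:165]=0; m[235:]=0
c=max(cv2.findContours(m,0,2)[0],key=cv2.contourArea); e=cv2.fitEllipse(c); print(e,px2w("top",e[0],203))
im=imaging.grab_frame("scene"); hsv=cv2.cvtColor(im,cv2.COLOR_RGB2HSV)
m=cv2.inRange(hsv,(0,0,165),(180,50,255)); m2=np.zeros_like(m); m2[150:222,290:370]=m[150:222,290:370]
c=max(cv2.findContours(m2,0,2)[0],key=cv2.contourArea); e=cv2.fitEllipse(c); print(e,px2w("scene",e[0],203))
from math import *
for a in (-.1,-.05,0,.05,.1):
    d=np.array([-.999,.04,0]);H=np.array([751,16,0])+130*d+[0,0,200];u=d*cos(a)+np.array([0,0,sin(a)]);n=np.array([.04,.999,0])
    P=np.float32([w2px("scene",H+85*u+55*(cos(t)*u+sin(t)*n)) for t in np.linspace(0,6.28,60)])
    print(a,cv2.fitEllipse(P))
E
```

```text
((311.59375, 204.47056579589844), (36.62551498413086, 37.362152099609375), 8.735629081726074) [536.58623385  23.72543055 203.        ]
((321.1870422363281, 187.63400268554688), (56.97111892700195, 63.75288391113281), 55.166473388671875) [551.7994952   11.81697896 203.        ]
-0.1 ((329.60931396484375, 190.19973754882812), (32.97028350830078, 47.89258575439453), 95.43022918701172)
-0.05 ((329.73626708984375, 188.88510131835938), (34.354923248291016, 48.035465240478516), 93.05682373046875)
0 ((329.807861328125, 187.6077880859375), (35.67683792114258, 48.18489456176758), 90.4866714477539)
0.05 ((329.8232421875, 186.37088012695312), (36.932193756103516, 48.340721130371094), 87.69219970703125)
0.1 ((329.78167724609375, 185.17752075195312), (38.11711120605469, 48.50275421142578), 84.64283752441406)
```

```bash
python3 -c "
from h import *
print(r.sign_off())"
```

```text
the job is handed in; nothing more can be done
None
```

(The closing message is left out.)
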